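Fish the gas knob out from behind the burner flap and refit it

TASK

The gas tap's black knob has come off and slid into the narrow gap between the burner block and the upright steel guard flap. Fish it out onto the open counter with the bent rod from the grey holder (do not touch it with the fingers while it is in the gap) and put the rod down again. Then push the knob fully home on the tap's flat brass tongue, turn it anticlockwise as far as it goes, let go, and leave the two enamel bowls where they are.

Things in the scene. Friction and masses are not known exactly. Their poses are not given: they have to be found in the camera images.
- hob: Fixed burner unit. Origin on the counter, mid-mouth of the gap; +y runs level into the gap, z up; the mouth (y = 0) faces the robot's right. Gap x -27 to 27 mm, open on top, blind end at y = 190 mm, floor is the counter. At +x the concrete block, 60 mm high, to x 287, y 0 to 240 mm; at -x the upright steel flap, 90 mm high, y 0 to 210, hinges to x = -39 mm. Counter before the mouth is free.
- knob: Loose black knob, about 60 g, upright on the counter 60 to 130 mm inside the gap. Disc 42 mm across, 18 mm high; on it a grip bar 34 mm long, 12 mm thick, from 18 to 44 mm high. Origin: centre of the underside; z up, x along the bar. Underneath a centred slot along x, 23.5 by 11.5 mm, 14 mm deep. Half a turn gives the same fit.
- rod: Loose bent rod, 150 g, level in its holder. Origin: centre of its wooden handle (90 x 16 x 16 mm), on the axis, 55 mm over the counter at the start; x along the rod to its bent end, z up. A 6 mm shank runs to x = 230 mm, there bent straight down into a square loop (plane across the rod), 34 mm wide, lowest edge 47 mm below the axis. Tail to x = -108 mm. Balances 15 mm ahead of the origin.
- holder: Fixed grey spoon holder, base 200 x 70 x 8 mm, origin under its centre, x along the rod lying in it. Two forks at x = -80 and +80 mm, 50 mm wide, 66 mm high, with notches 14 mm wide, floor 52 mm high, carry the rod's tail and shank; the handle is free between them.
- tap: Fixed gas tap: steel plate 70 by 70 mm, 14 mm high, with a round boss 48 mm across on it, whose flat top is 20 mm over the counter. Origin under its centre.
- spindle_foot (a point): Foot of the brass tongue, on the boss top (20 mm high) and the turning axis; x along the tongue, turning with it. Tongue 20 x 8 mm, 12 mm high (last 4 mm narrowed to 16 x 5). The knob is home when its underside lies on the boss, its origin at this point; its bar is then along the tongue, with a play of about 0.18 rad either way.
- spindle (a joint): Angle of the brass tongue in rad, growing anticlockwise seen from above; stop at 1.25 (fully turned), 0 to 0.2 at the start. It turns with light friction (0.04 N m) and stays where it is left. At 0 the tongue lies along the tap's x axis.
- burner (a point): Centre of the gas ring on the burner block, on its top, 60 mm high; steel pan supports reach to 90 mm high within 99 mm of it.
- bowl_big: Bystander: white enamel bowl, 130 mm across, 60 mm high. Origin under its centre.
- bowl_small: Bystander: white enamel bowl, 90 mm across, 45 mm high. Origin under its centre.
Mind the look-alikes: they are no part of the job. Of the things that look like the knob, the smallest one is meant. What is shaped like the tap but blue or purple is not meant.

How it is judged:
By the outcome, as a careful person would: the job done as asked, in the order asked, and still so for the second after the job is handed in, with the robot touching nothing.
It also fails if it takes over 69 s, if anything falls off the work surface, if the arm or the gripper's body presses on something with over 40 N, if the wrist force passes 120 N, or if a joint passes its speed limit or range.

ROBOT

A 6-joint arm with a two-finger parallel gripper is mounted at the origin on the work surface. World frame = base frame: x ahead of the robot, y to its left, z up, the work surface at z = 0. Lengths are in m, angles in rad, forces in N, time in s.
With the tool pointing down it reaches from about 0.375 to 0.9 m from the base axis. Payload 3.1 kg.
Tool frame: the origin (TCP) lies midway between the tips of the shut fingers; the grasp point (between the pads) lies 19 mm behind it (manip.hold_point_z is the distance from the TCP to the grasp point, in m); x points along the fingers, y is the direction in which the jaws open and shut, and the axes are right-handed (so a half turn about x gives the same grasp; the last joint's range is limited). The gripper opens to 85 mm and grips with 20 to 120 N. Pads are 22 mm wide; open, the fingers measure 114 mm over their backs; the gripper's body (76 mm by 85 mm) begins 54 mm behind the grasp point. The pads swing forward as they close: fully open they stand 13 mm farther back than shut.
Start: joints at [-1.379, 0.527, 1.433, -0, 1.181, -0.178], TCP at [0.226, -0.583, 0.231] pointing down, gripper open.
Joint ranges: [-3.08, 3.08], [-0.75, 2.2], [0.22, 2.44], [-1.43, 4.57], [0, 2.65], [-2.85, 2.85]. Speed limits (rad/s): [2.79, 2.79, 3.14, 3.14, 3.14, 3.14].

INTERFACE

Orientations are given as a unit quaternion [x, y, z, w].
In Python, from station import manip, snapshot gives the robot as it stands.
- The arm moves only by the tool play_rows, never from a script. Its argument "series" is a list of rows, each a list of 4 numbers: the shift along the tool's x, y, z in m, then the turn about the tool's x in degrees. In form: [[tx, ty, tz, spin], ...]. A call has 1 to 20 rows; each row is the pose to reach, as a shift and turn from the pose measured when the call began, along the tool's axes at that moment; what a row does not reach only later rows make up. A row lasts 1/10 s, in which the tool goes at most 50 mm and 8.59 degrees, less where a joint would pass 70% of its speed; a pose out of reach is approached as far as the arm can. A call with a gripper value outside its range is refused whole. "claw" is the opening in per cent of the stroke, from 0 (shut) to 100 (fully open), set as the call begins (left out, the last holds). The fingers move at their own pace and stop on an object; "force" is the grip in N (left out, the last holds). Time passes only in rows, so rows that repeat a pose let the fingers close. It gives the time, the measured TCP pose, the force and the opening at its end, in the units of the state.
- manip.sense(): the state, without advancing time (a new reading comes with each control period).
- snapshot(name): name is "scene" or "top" or "wrist"; returns a dict with "image" (384x512x3 uint8, blue, green, red), "depth" (384x512 float32, m along the optical axis (not along the pixel's ray), 0 where there is no reading), "fov_y" (degrees; the focal length in pixels is half the picture's height over the tangent of half this angle, whatever the lens; pixels are square), "cx", "cy" (the principal point, pixels), "R" (3x3) and "t" (3): a world point X has camera coordinates R X + t. Camera axes: x right, y down, z forward; pixel columns grow to the right and rows downward; lengths in m; the calibration is good to about 2 mm. The wrist camera is an equidistant fisheye: a pixel r from the principal point sees the ray r / f radians off the axis. A picture is of the moment at which its call begins.
- manip.sign_off(): hands the job in, once; it reports no verdict.
The state is a dict: "t": time; "q": joint angles; "qd": joint speeds; "tau": joint torques, N m; "tcp_pos": TCP position; "tool_rot": TCP orientation; "force": force on the tool from outside, world axes, zero at the start; "ft_torque": the same for the moment, N m; "finger_gap": opening from 0.0 (shut) to 1.0 (fully open).
Only numpy, scipy, OpenCV 4.12 (cv2) and the standard library are available. Lean on these libraries where they do the work, as an engineer would, in place of code of your own. Each camera call takes 0.05 s, during which the arm holds its last target.

## Working session

There is one attempt and no reset: what is moved stays moved. The work goes in short steps, Python scripts to look and compute and a tool call to move; the robot and the scene stay as the last step left them, time stands still between calls to the robot, and variables do not carry over. Pictures are saved under pics/ and viewed, and the job is handed in when it is done.

Besides the shell and the picture viewer there is one more tool, called after "Call:" as a command line: name --pt "numbers of a row" for each row, then --argument value for the rest. play_rows: Moves the arm, as the interface text tells. Its arguments: {"type":"object","properties":{"series":{"type":"array","items":{"type":"array","items":{"type":"number"}}},"claw":{"type":"number"},"force":{"type":"number"}},"required":["series"]}

```bash
ls; mkdir -p pics
python3 - <<'E'
from station import manip,snapshot
import cv2,pickle
print(manip.sense()); print(manip.hold_point_z)
for n in("scene","top","wrist"):
    s=snapshot(n); cv2.imwrite(f"pics/{n}0.png",s["image"]); pickle.dump(s,open(f"{n}0.pkl","wb")); print(n,s["fov_y"],s["cx"],s["cy"],s["R"],s["t"])
E
```

```text
pics
{'t': 0.0, 'q': array([-1.37951736e+00,  5.28471580e-01,  1.43391469e+00, -1.52006566e-06,
        1.18140723e+00, -1.78538815e-01]), 'qd': array([ 1.50965117e-03,  3.42703697e-05, -1.07828580e-03, -1.16211245e-03,
       -7.41799308e-05,  1.49996960e-04]), 'tau': array([-6.42633095e-04, -4.42354882e+01, -1.78024006e+01, -3.14472090e-04,
        8.40545457e-03,  2.95379870e-06]), 'tcp_pos': array([ 0.2257678 , -0.58202044,  0.23032636]), 'tool_rot': array([-0.69504682, -0.13078474,  0.69505773, -0.12922854]), 'force': array([-0.08897821,  1.23249951, -0.65488209]), 'ft_torque': array([ 0.01098228, -0.03617262,  0.02228944]), 'finger_gap': 1.003975773114124}
0.0187
scene 44.29330642245106 257.46233982448 193.5488143026827 [[-0.85535509  0.51791581 -0.01144028]
 [ 0.40760021  0.65920695 -0.63190843]
 [-0.31973385 -0.54516916 -0.77495861]] [ 0.51774383 -0.13643776  1.4189428 ]
top 53.03493214191242 255.44842576243573 194.57713908237457 [[ 0.01307556 -0.99990556  0.00423004]
 [-0.99738792 -0.01334295 -0.07098805]
 [ 0.07103779 -0.00329079 -0.9974682 ]] [-0.10772286  0.56081066  1.14276034]
wrist 65.70646984690485 255.40714137408003 190.7491639458543 [[ 0.36148559 -0.93237361 -0.00276067]
 [-0.89423077 -0.34753266  0.28208577]
 [-0.26396875 -0.09950127 -0.95938522]] [-0.62357526 -0.03723034  0.37931302]
```

View pics/scene0.png

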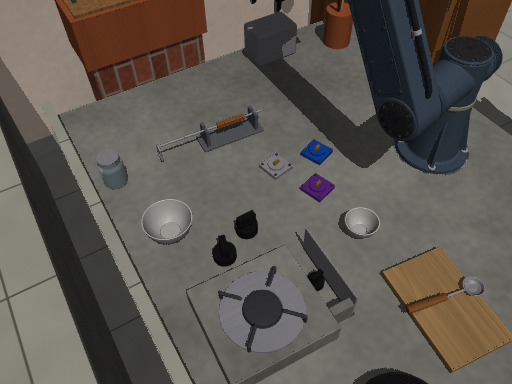

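View pics/top0.png

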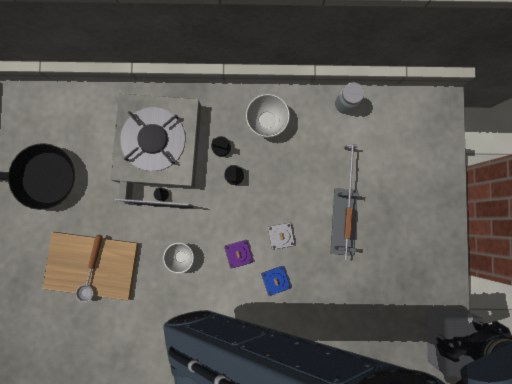

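View pics/wrist0.png

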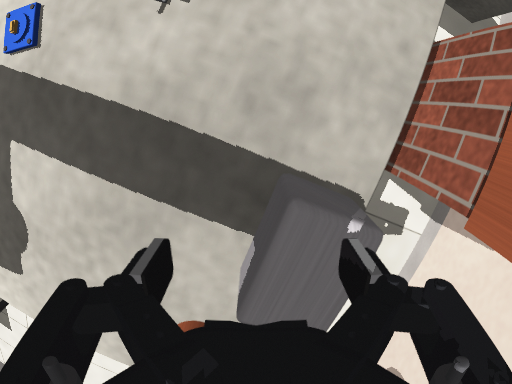

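The scene and top views agree. In the top view, the knob is in the gap at (161,194), between the block and the flap. Two bigger black look-alikes stand on the open counter at (221,146) and (234,175). The grey tap is at (282,236), with purple (239,254) and blue (276,281) decoys. The rod and holder are at (345,215). Next I'll enlarge and measure.

```bash
cat > h.py <<'E'
import numpy as np,cv2,pickle
from scipy.spatial.transform import Rotation as Ro
def foc(s): return 192/np.tan(np.radians(s["fov_y"])/2)
def cloud(s):
    f=foc(s); d=s["depth"].astype(float); v,u=np.mgrid[0:384,0:512]
    C=np.stack([(u-s["cx"])/f*d,(v-s["cy"])/f*d,d],-1)
    W=(C-np.array(s["t"]))@np.array(s["R"]); W[d==0]=np.nan; return W
def atz(s,u,v,z):
    f=foc(s);R=np.array(s["R"]);c=-R.T@np.array(s["t"]);r=R.T@np.array([(u-s["cx"])/f,(v-s["cy"])/f,1.])
    return c+r*(z-c[2])/r[2]
def proj(s,X):
    f=foc(s);c=np.asarray(X)@np.array(s["R"]).T+np.array(s["t"]);return np.stack([s["cx"]+f*c[...,0]/c[...,2],s["cy"]+f*c[...,1]/c[...,2]],-1)
def crop(s,u0,v0,u1,v1,name,k=None):
    im=s["image"][v0:v1,u0:u1]; k=k or min(800/(u1-u0),600/(v1-v0))
    cv2.imwrite(name,cv2.resize(im,None,fx=k,fy=k,interpolation=cv2.INTER_CUBIC))
E
python3 - <<'E'
from h import *
s=pickle.load(open("top0.pkl","rb"))
crop(s,100,80,260,220,"pics/c1.png",5); crop(s,220,120,370,300,"pics/c2.png",3.3)
W=cloud(s)
for u,v in[(161,194),(162,190),(221,146),(234,175),(282,236),(268,117),(179,258),(350,180),(348,222),(352,150),(347,257)]:print(u,v,W[v,u].round(4))
E
```

```text
161 194 [0.5592 0.1816 0.0338]
162 190 [0.5723 0.1824 0.0195]
221 146 [0.7008 0.0029 0.0625]
234 175 [ 0.6154 -0.0369  0.0647]
282 236 [ 0.439  -0.181   0.0284]
268 117 [ 0.8054 -0.1362  0.0049]
179 258 [0.3678 0.1285 0.0038]
350 180 [ 0.6062 -0.3773  0.0571]
348 222 [ 0.483  -0.3693  0.0635]
352 150 [ 0.695  -0.3831  0.0589]
347 257 [ 0.377  -0.3811  0.0011]
```

View pics/c1.png

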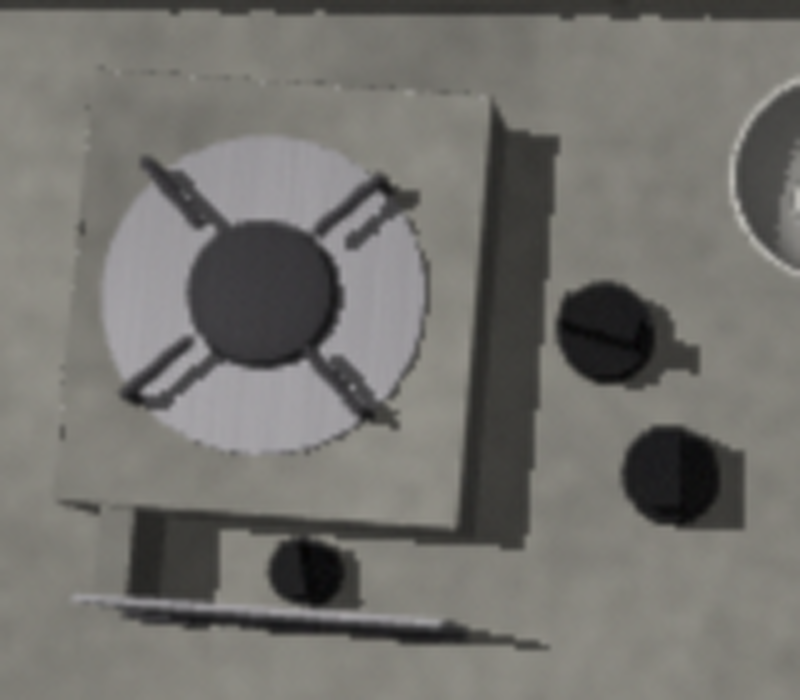

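View pics/c2.png

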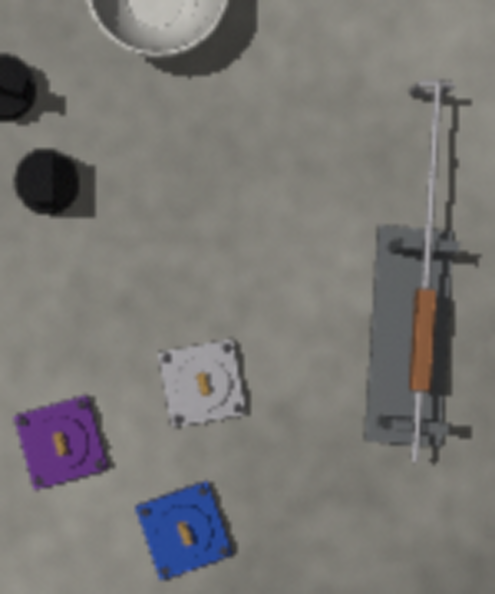

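In the crops, the knob in the gap is about 15 px across at (161,194), while the two counter look-alikes are about 19 px. The gap knob is therefore the smallest and the one meant. The grey-white plate with the brass tongue at (282,236) is the tap. Next come metric fits.

Run:
```python
from h import *
for n in("top","scene"):
    s=pickle.load(open(n+"0.pkl","rb")); W=cloud(s); hsv=cv2.cvtColor(s["image"],cv2.COLOR_BGR2HSV)
    x,y,z=W[...,0],W[...,1],W[...,2]
    box=lambda a,b,c,d:(x>a)&(x<b)&(y>c)&(y<d)
    # block top
    m=box(.5,.95,.0,.45)&(abs(z-.06)<.004); r=cv2.minAreaRect(np.float32(W[m][:,:2])); print(n,"block",m.sum(),np.round(r[0],4),np.round(r[1],4),r[2]); print(cv2.boxPoints(r).round(4).tolist())
    m=box(.5,.62,.0,.45)&(z>.065)&(z<.1)
    p=W[m]; print("flap",m.sum()); 
    if m.sum()>5:
        r=cv2.minAreaRect(np.float32(p[:,:2])); print(cv2.boxPoints(r).round(4).tolist(),p[:,2].max())
    # knob
    m=box(.52,.6,.1,.3)&(z<.055)&(hsv[...,2]<35)&(z>.008); p=W[m]; print("knob",m.sum(),p[:,:2].min(0),p[:,:2].max(0),p[:,2].max()); 
    t=p[p[:,2]>.036]; print(" bar",len(t),t.mean(0).round(4),np.linalg.svd(t[:,:2]-t[:,:2].mean(0))[1:] if len(t)>2 else 0)
    # handle brown
    m=box(.38,.6,-.45,-.3)&(hsv[...,0]<18)&(hsv[...,1]>110)&(z>.03); p=W[m]; r=cv2.minAreaRect(np.float32(p[:,:2])); print("handle",m.sum(),r,p[:,2].max())
    # rod all
    m=box(.33,.73,-.45,-.3)&(z>.052)&(z<.063)&~((hsv[...,0]<18)&(hsv[...,1]>110)); p=W[m]; l=cv2.fitLine(np.float32(p[:,:2]),cv2.DIST_HUBER,0,.001,.001).ravel(); print("rod",m.sum(),l,np.degrees(np.arctan2(l[1],l[0])),p[:,0].min(),p[:,0].max())
    # holder base
    m=box(.3,.65,-.46,-.3)&(z>.004)&(z<.014);p=W[m];r=cv2.minAreaRect(np.float32(p[:,:2]));print("hold",m.sum(),r)
    # tap
    m=box(.37,.5,-.24,-.12)&(z>.008)&(z<.018)&(hsv[...,1]<60);p=W[m];r=cv2.minAreaRect(np.float32(p[:,:2]));print("tap",m.sum(),r)
    m=box(.37,.5,-.24,-.12)&(z>.022)&(hsv[...,1]>90);p=W[m];print("tong",len(p),p.mean(0) if len(p) else 0)
```

```text
top block 6272 [0.7381 0.2248] [0.4495 0.4237] 89.99201965332031
[[0.526199996471405, 0.0], [0.9498999714851379, -0.0], [0.9498999714851379, 0.4494999945163727], [0.5263000130653381, 0.4494999945163727]]
flap 133
[[0.5254999995231628, 0.09040000289678574], [0.6111999750137329, 0.08560000360012054], [0.6236000061035156, 0.3073999881744385], [0.5379999876022339, 0.31220000982284546]] 0.09519816259025557
knob 146 [0.52178935 0.10125501] [0.5783648  0.26381002] 0.04649829526562749
 bar 40 [0.5586 0.187  0.0424] (array([0.05384941, 0.02486009]), array([[-0.99420235, -0.10752527],
       [-0.10752527,  0.99420235]]))
handle 179 ((0.48164862394332886, -0.36951935291290283), (0.016839902848005295, 0.08487467467784882), 86.22624969482422) 0.0687586339159791
rod 234 [ 0.99788773 -0.06496195  0.56502885 -0.37483573] -3.724668 0.3760231574375936 0.7138703427167093
hold 1364 ((0.4758685827255249, -0.3805710971355438), (0.3466520309448242, 0.1579613834619522), 0.7198688387870789)
tap 352 ((0.4392933249473572, -0.17870543897151947), (0.07010623067617416, 0.07016386091709137), 10.961989402770996)
to
[... 522 characters left out ...]
0394 0.25422892] 0.048203638718944154
 bar 87 [0.5603 0.1907 0.0433] (array([0.09742832, 0.03691538]), array([[ 0.98538064,  0.17036722],
       [-0.17036722,  0.98538064]]))
handle 194 ((0.4788969159126282, -0.36553218960762024), (0.0199614018201828, 0.0908614918589592), 85.18543243408203) 0.06810200021597972
rod 227 [ 0.9975212  -0.07036591  0.5711552  -0.3727589 ] -4.035004 0.37303247752946145 0.7110879471742542
hold 1111 ((0.47517669200897217, -0.37985551357269287), (0.3488263189792633, 0.15947949886322021), 0.3981626033782959)
tap 305 ((0.43709418177604675, -0.17642062902450562), (0.07366714626550674, 0.07342708855867386), 8.684107780456543)
tong 25 [ 0.43806758 -0.17517815  0.02914868]
```

Run:
```python
from h import *
for n in("top","scene"):
    s=pickle.load(open(n+"0.pkl","rb")); W=cloud(s)
    x,y,z=W[...,0],W[...,1],W[...,2]
    m=((x>.55)&(x<.9)&(y>.04)&(y<.4)&(abs(z-.06)<.006)).astype(np.uint8)
    m=cv2.morphologyEx(m,cv2.MORPH_OPEN,np.ones((3,3)));k,l,st,_=cv2.connectedComponentsWithStats(m);m=l==1+st[1:,4].argmax()
    r=cv2.minAreaRect(np.float32(W[m][:,:2])); print(n,r,cv2.boxPoints(r).round(4).tolist(), np.median(z[m]))
    # edge fits: gap-side min x per y bin, mouth-side min y per x bin
    p=W[m]
    e=np.array([[p[(p[:,1]>b)&(p[:,1]<b+.006),0].min(),b+.003] for b in np.arange(.1,.3,.006)]); c=np.polyfit(e[:,1],e[:,0],1); print("gapedge x=%.4f+%.4f*y"%(c[1],c[0]), np.std(e[:,0]-np.polyval(c,e[:,1])))
    e=np.array([[b+.003,p[(p[:,0]>b)&(p[:,0]<b+.006),1].min()] for b in np.arange(.62,.84,.006)]); c=np.polyfit(e[:,0],e[:,1],1); print("mouth y=%.4f+%.4f*x"%(c[1],c[0]))
    m=(x>.52)&(x<.56)&(y>.05)&(y<.4)&(z>.075)&(z<.1); p=W[m]; l=cv2.fitLine(np.float32(p[:,:2]),cv2.DIST_HUBER,0,.001,.001).ravel();print("flap",m.sum(),l,p[:,1].min(),p[:,1].max())
```

```text
top ((0.6978269815444946, 0.20105743408203125), (0.24068118631839752, 0.3048093914985657), 86.79499053955078) [[0.5389000177383423, 0.08940000087022781], [0.8432999849319458, 0.07240000367164612], [0.8567000031471252, 0.3127000033855438], [0.5523999929428101, 0.3296999931335449]] 0.060710883787731845
gapedge x=0.5997+-0.0694*y 0.01244030185011496
mouth y=0.1218+-0.0575*x
flap 115 [0.05528094 0.99847084 0.5333523  0.19585156] 0.090671530549118 0.2970721057977274
scene ((0.6967009902000427, 0.20248183608055115), (0.24145103991031647, 0.30175989866256714), 86.7536392211914) [[0.5392000079154968, 0.09049999713897705], [0.840499997138977, 0.07339999824762344], [0.854200005531311, 0.31450000405311584], [0.5529000163078308, 0.33160001039505005]] 0.060767855920046285
gapedge x=0.6013+-0.0934*y 0.011140965672953862
mouth y=0.1204+-0.0535*x
flap 379 [0.06075175 0.9981529  0.5338125  0.22336976] 0.09168016315417868 0.3019839177293298
```

Run:
```python
from h import *
from station import manip
s=manip.sense();M=Ro.from_quat(s["tool_rot"]).as_matrix();print(M.round(4)); print("yaw tool y",np.degrees(np.arctan2(M[1,1],M[0,1])),np.degrees(s["q"]))
t=np.array([.4815+.020,-.369-.0013]); d=np.r_[t-s["tcp_pos"][:2],0]
print(M.T@d)
```

```text
[[-3.000e-04  3.614e-01 -9.324e-01]
 [ 1.700e-03 -9.324e-01 -3.614e-01]
 [-1.000e+00 -1.700e-03 -3.000e-04]]
yaw tool y -68.81285714897119 [-7.90398476e+01  3.02681407e+01  8.21410253e+01 -9.97492950e-05
  6.76885800e+01 -1.02269380e+01]
[ 2.64957137e-04 -9.79227436e-02 -3.33635953e-01]
```

Call:
play_rows --pt "0.05 -0.098 -0.334 25" --pt "0.05 -0.098 -0.334 25" --pt "0.05 -0.098 -0.334 25" --pt "0.05 -0.098 -0.334 25" --pt "0.05 -0.098 -0.334 25" --pt "0.05 -0.098 -0.334 25" --pt "0.05 -0.098 -0.334 25" --pt "0.05 -0.098 -0.334 25" --pt "0.05 -0.098 -0.334 25" --pt "0.05 -0.098 -0.334 25" --pt "0.05 -0.098 -0.334 25" --claw 60

```text
t: 1.25
tcp_pos: [0.5007, -0.3714, 0.181]
tool_rot: [-0.707, 0.024, 0.707, 0.025]
force: [0.8, 0.5, 0.9]
finger_gap: 0.598
```

```bash
cat >> h.py <<'E'
def fcloud(s):
    f=foc(s); d=s["depth"].astype(float); v,u=np.mgrid[0:384,0:512]; a=(u-s["cx"])/f;b=(v-s["cy"])/f;r=np.hypot(a,b)+1e-9
    k=np.tan(r)/r; C=np.stack([a*k*d,b*k*d,d],-1); W=(C-np.array(s["t"]))@np.array(s["R"]); W[d==0]=np.nan; return W
def fray(s,u,v,z):
    f=foc(s);R=np.array(s["R"]);a=(u-s["cx"])/f;b=(v-s["cy"])/f;r=np.hypot(a,b)+1e-9;k=np.tan(r)/r
    c=-R.T@np.array(s["t"]);w=R.T@np.array([a*k,b*k,1.]);return c+w*(z-c[2])/w[2]
def goto(x,y,z,yaw):
    """tool-frame row to bring the TCP to x,y,z with tool-y yaw in deg"""
    from station import manip
    s=manip.sense();M=Ro.from_quat(s["tool_rot"]).as_matrix();d=M.T@(np.array([x,y,z])-s["tcp_pos"])
    y0=np.degrees(np.arctan2(M[1,1],M[0,1])); sp=-(yaw-y0); sp=(sp+180)%360-180
    print("row",d.round(4).tolist(),round(sp,2),"yaw",round(y0,2),"q6 end~",round(np.degrees(np.arctan2(y,x))-yaw,1),"tcp",s["tcp_pos"].round(4),"t",round(s["t"],2),"F",s["force"].round(1),"gap",round(s["finger_gap"],3))
E
python3 - <<'E'
from h import *
from station import snapshot
s=snapshot("wrist");pickle.dump(s,open("w1.pkl","wb"));cv2.imwrite("pics/w1.png",s["image"])
goto(.5015,-.3703,.036,-93.8)
E
```

```text
row [0.1451, -0.001, -0.0008] -0.16 yaw -93.96 q6 end~ 57.4 tcp [ 0.5006 -0.3715  0.1811] t 1.3 F [ 0.5  0.1 -0.3] gap 0.597
```

View pics/w1.png

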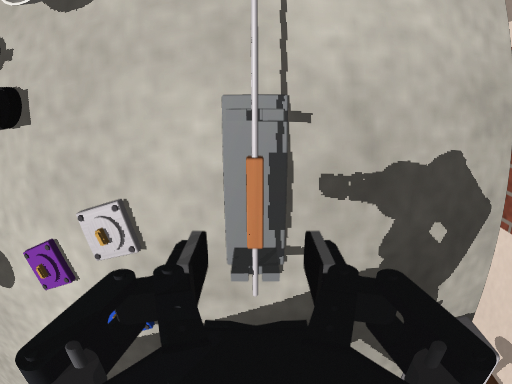

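The wrist view shows the rod vertical at column 255, with the handle from rows 156 to 248 and centred between the fingers. The tap is at (107,231).

Run:
```python
from h import *
s=pickle.load(open("w1.pkl","rb"))
a=fray(s,255,156.5,.063);b=fray(s,255,248,.063);print(a,b,(a+b)/2,np.linalg.norm(a-b),np.degrees(np.arctan2(*(a-b)[1::-1])))
p=fray(s,254,5,.058);q=fray(s,254.5,295,.058);print(p,q,np.degrees(np.arctan2(*(p-q)[1::-1])))
crop(s,60,180,160,280,"pics/c3.png",6)
```

```text
[ 0.52678072 -0.37271593  0.063     ] [ 0.43681279 -0.36649743  0.063     ] [ 0.48179676 -0.36960668  0.063     ] 0.09018258485336127 -3.9539393432470042
[ 0.66480941 -0.38130207  0.058     ] [ 0.37581589 -0.36170987  0.058     ] -3.878409032421637
```

View pics/c3.png

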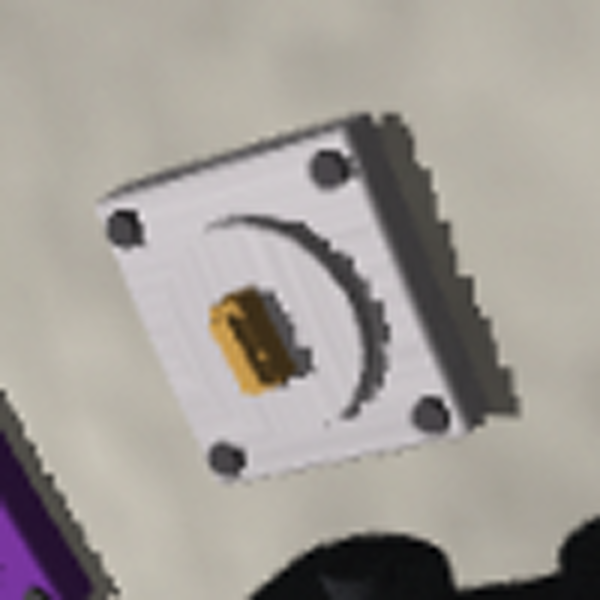

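Call:
play_rows --pt "0.05 0 0.001 0" --pt "0.1 0 0.001 0" --pt "0.13 0 0.001 0" --pt "0.145 0 0.001 0" --pt "0.145 0 0.001 0" --pt "0.145 0 0.001 0"

```text
t: 1.9
tcp_pos: [0.5, -0.3726, 0.0372]
tool_rot: [0.707, -0.025, -0.706, -0.025]
force: [-0.3, -1.2, 0.2]
finger_gap: 0.599
```

Call:
play_rows --pt "0 0 0 0" --pt "0 0 0 0" --pt "0 0 0 0" --pt "0 0 0 0" --pt "0 0 0 0" --pt "0 0 0 0" --claw 0 --force 70

```text
t: 2.5
tcp_pos: [0.5009, -0.3735, 0.0393]
tool_rot: [0.708, -0.026, -0.705, -0.023]
force: [-0.7, 0.5, 7.1]
finger_gap: 0.173
```

Run:
```python
from h import *
goto(.5018,-.371,.036,-93.9)
```

```text
row [0.0033, -0.0026, -0.0007] -0.07 yaw -93.97 q6 end~ 57.4 tcp [ 0.5009 -0.3735  0.0393] t 2.5 F [-0.7  0.5  7.1] gap 0.173
```

Call:
play_rows --pt "-0.02 0 0 0" --pt "-0.05 0 0 0" --pt "-0.09 0 0 0" --pt "-0.13 0 0 0" --pt "-0.13 0 0 0" --pt "-0.13 0 0 0"

```text
t: 3.1
tcp_pos: [0.5007, -0.3732, 0.1705]
tool_rot: [0.709, -0.026, -0.705, -0.023]
force: [-0.5, -0.1, -1.6]
finger_gap: 0.174
```

Run:
```python
from h import *
from station import snapshot
s=snapshot("wrist");pickle.dump(s,open("w2.pkl","wb"));cv2.imwrite("pics/w2.png",s["image"])
goto(.55,-.1,.17,-3.2)
```

```text
row [-0.0017, -0.2752, -0.0312] -90.76 yaw -93.96 q6 end~ -7.1 tcp [ 0.4999 -0.3723  0.1688] t 3.15 F [ 0.1 -0.6 -1.6] gap 0.174
```

View pics/w2.png

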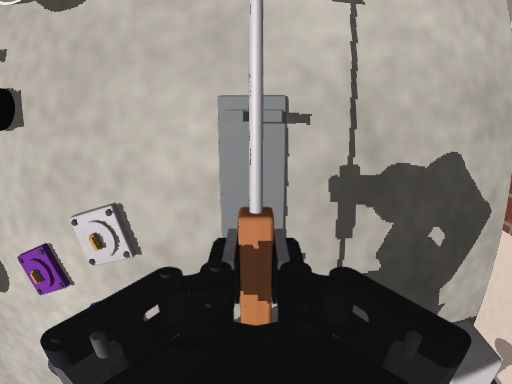

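Run:
```python
from h import *
goto(.5494,-.03,.17,-3.2)
```

```text
row [-0.0018, -0.3449, -0.0257] -90.76 yaw -93.96 q6 end~ 0.1 tcp [ 0.4999 -0.3723  0.1688] t 3.15 F [ 0.1 -0.6 -1.6] gap 0.174
```

Call:
play_rows --pt "-0.002 -0.03 0 -8" --pt "-0.002 -0.06 -0.002 -16" --pt "-0.002 -0.1 -0.005 -24" --pt "-0.002 -0.135 -0.01 -32" --pt "-0.002 -0.17 -0.014 -40" --pt "-0.002 -0.205 -0.017 -48" --pt "-0.002 -0.24 -0.02 -56" --pt "-0.002 -0.27 -0.024 -64" --pt "-0.002 -0.3 -0.026 -72" --pt "-0.002 -0.325 -0.026 -80" --pt "-0.002 -0.345 -0.026 -88" --pt "-0.002 -0.345 -0.026 -90.8" --pt "-0.002 -0.345 -0.026 -90.8" --pt "-0.002 -0.345 -0.026 -90.8" --pt "-0.002 -0.345 -0.026 -90.8"

```text
t: 4.65
tcp_pos: [0.5492, -0.0303, 0.1694]
tool_rot: [-0.514, -0.485, 0.514, -0.486]
force: [-1.1, 0.0, -1.6]
finger_gap: 0.173
```

Run:
```python
from h import *
from station import snapshot
for n in("wrist","top","scene"):
    s=snapshot(n);pickle.dump(s,open(n+"3.pkl","wb"));cv2.imwrite(f"pics/{n}3.png",s["image"])
s=pickle.load(open("top3.pkl","rb"));crop(s,100,80,260,220,"pics/c4.png",5)
goto(.5494,-.02,.17,-3.2)
```

```text
row [-0.0, -0.0008, -0.0105] -0.04 yaw -3.24 q6 end~ 1.1 tcp [ 0.5496 -0.0305  0.17  ] t 4.8 F [-0.2  0.2 -2. ] gap 0.17
```

View pics/wrist3.png

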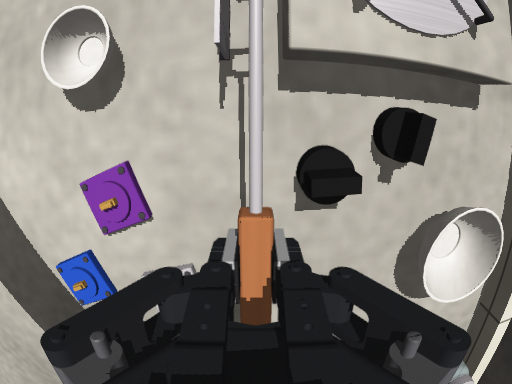

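View pics/c4.png

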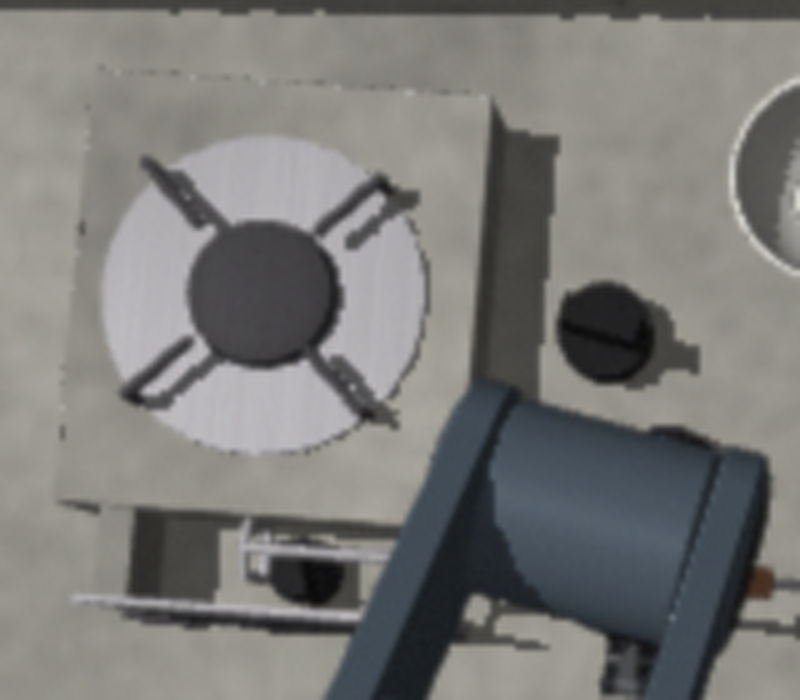

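View pics/scene3.png

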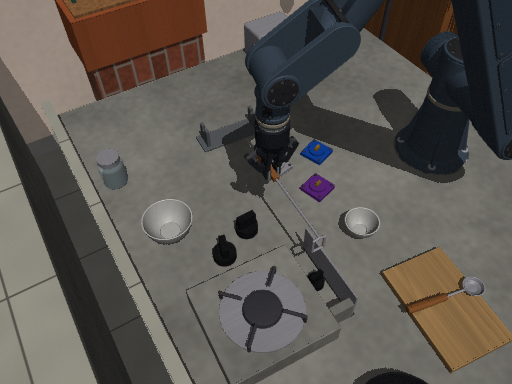

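Run:
```python
from h import *
w=pickle.load(open("wrist3.pkl","rb"))
for u,v,z in[(281,48,.06),(229.5,56,.09),(288,4,.06),(230,4,.09)]: print("w",u,v,fray(w,u,v,z).round(4))
for n in("top","scene"):
    s=pickle.load(open(n+"3.pkl","rb"));W=cloud(s);x,y,z=W[...,0],W[...,1],W[...,2]
    m=(z>.12)&(z<.2)&(x>.5)&(x<.64)&(y>.14)&(y<.26);p=W[m]
    l=p[p[:,1]>.19+.01];sh=p[(p[:,2]>.178)&(p[:,1]<.205)]
    print(n,len(p),"loop",l.min(0).round(4),l.max(0).round(4),np.median(l,0).round(4),"shank",len(sh),sh.mean(0).round(4))
    if len(sh)>3:
        L=cv2.fitLine(np.float32(sh),cv2.DIST_HUBER,0,.001,.001).ravel();print(L.round(4))
s=pickle.load(open("top0.pkl","rb"))
# knob: circle of black pixels, disc top z .018
crop(s,145,180,180,205,"pics/c5.png",22)
s=pickle.load(open("scene0.pkl","rb"));crop(s,295,255,335,295,"pics/c6.png",15)
```

```text
w 281 48 [0.5768 0.0895 0.06  ]
w 229.5 56 [0.5359 0.0797 0.09  ]
w 288 4 [0.5853 0.1295 0.06  ]
w 230 4 [0.5384 0.1212 0.09  ]Traceback (most recent call last):
  File "<stdin>", line 8, in <module>
    return umr_minimum(a, axis, None, out, keepdims, initial, where)
ValueError: zero-size array to reduction operation minimum which has no identity
```

Run:
```python
from h import *
for n in("top","scene"):
    s=pickle.load(open(n+"3.pkl","rb"));W=cloud(s);x,y,z=W[...,0],W[...,1],W[...,2]
    m=(z>.11)&(z<.25)&(x>.5)&(x<.64)&(y>.1)&(y<.3);p=W[m];print(n,len(p))
    if len(p): print(p[np.argsort(p[:,1])][-25:].round(3))
    print(proj(s,[[.563,.2185,.186],[.555,.1,.186],[.563,.2185,.139]]))
s=pickle.load(open("top0.pkl","rb"))
crop(s,145,180,180,205,"pics/c5.png",22)
s=pickle.load(open("scene0.pkl","rb"));crop(s,295,255,335,295,"pics/c6.png",15)
s=pickle.load(open("top3.pkl","rb"));crop(s,140,175,180,205,"pics/c7.png",20)
s=pickle.load(open("scene3.pkl","rb"));crop(s,285,215,345,295,"pics/c8.png",7.5)
```

```text
top 123
[[0.551 0.177 0.142]
 [0.554 0.177 0.182]
 [0.568 0.177 0.143]
 [0.554 0.177 0.141]
 [0.546 0.177 0.18 ]
 [0.569 0.177 0.182]
 [0.57  0.178 0.142]
 [0.545 0.178 0.159]
 [0.572 0.178 0.181]
 [0.556 0.178 0.188]
 [0.551 0.178 0.186]
 [0.564 0.178 0.187]
 [0.577 0.179 0.179]
 [0.559 0.179 0.147]
 [0.551 0.179 0.145]
 [0.556 0.179 0.146]
 [0.553 0.179 0.184]
 [0.566 0.179 0.186]
 [0.559 0.179 0.185]
 [0.548 0.18  0.181]
 [0.554 0.18  0.142]
 [0.569 0.18  0.182]
 [0.546 0.18  0.179]
 [0.572 0.18  0.182]
 [0.568 0.181 0.138]]
[[132.63266642 188.07520559]
 [178.33264529 191.76636757]
 [138.07764599 189.59781737]]
scene 209
[[0.545 0.182 0.182]
 [0.564 0.182 0.143]
 [0.57  0.182 0.143]
 [0.548 0.182 0.161]
 [0.55  0.182 0.155]
 [0.547 0.182 0.153]
 [0.573 0.182 0.15 ]
 [0.55  0.182 0.183]
 [0.546 0.182 0.148]
 [0.545 0.182 0.178]
 [0.544 0.182 0.155]
 [0.545 0.182 0.16 ]
 [0.546 0.182 0.145]
 [0.564 0.182 0.186]
 [0.554 0.182 0.143]
 [0.559 0.182 0.144]
 [0.548 0.183 0.178]
 [0.548 0.183 0.159]
 [0.548 0.183 0.182]
 [0.554 0.183 0.187]
 [0.559 0.183 0.187]
 [0.546 0.183 0.165]
 [0.544 0.183 0.148]
 [0.545 0.183 0.153]
 [0.545 0.183 0.177]]
[[328.64107007 251.34778908]
 [299.38966433 210.81367995]
 [326.3301214  263.11074983]]
```

View pics/c5.png

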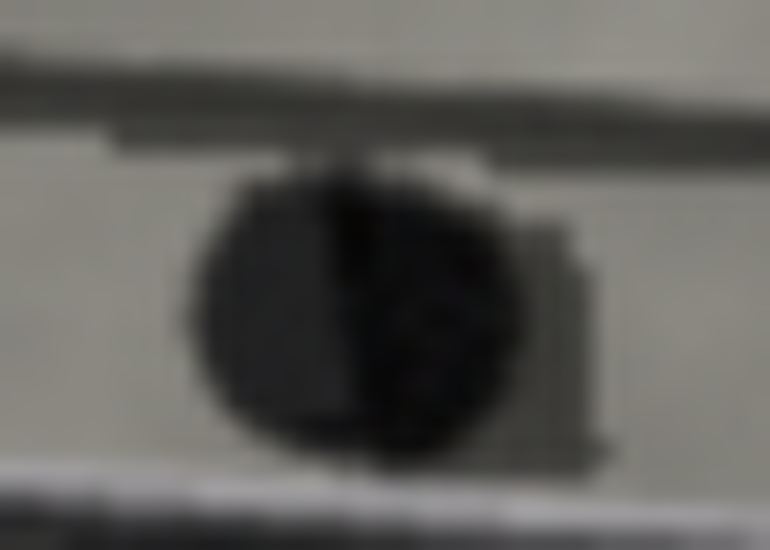

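View pics/c7.png

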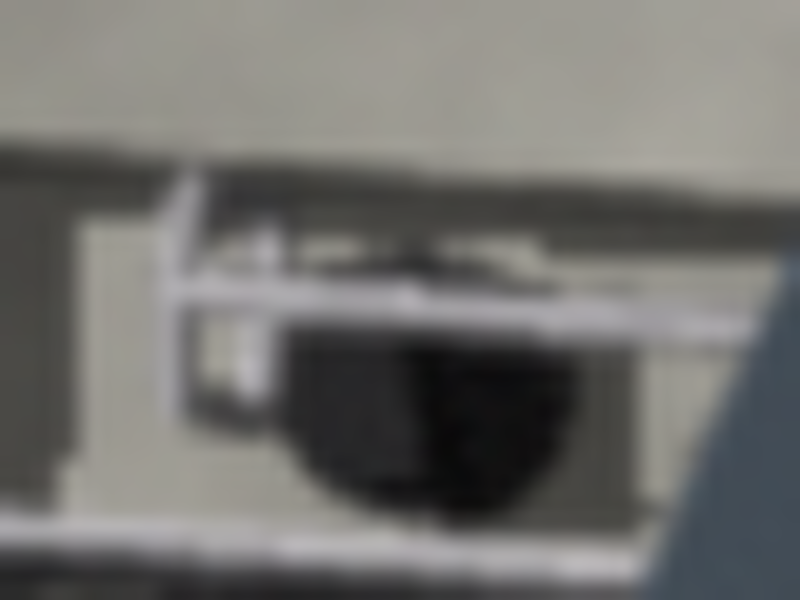

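View pics/c8.png

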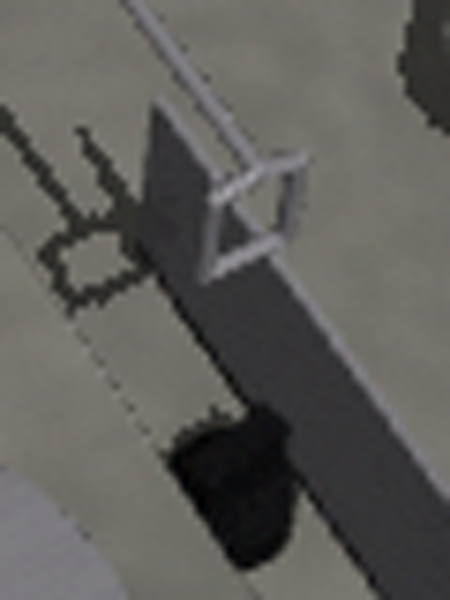

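Run:
```python
from h import *
s=pickle.load(open("top0.pkl","rb"));print(atz(s,161.1,194.2,.016),atz(s,153.6,194.2,.01),atz(s,168.6,194.2,.018))
s=pickle.load(open("top3.pkl","rb"));print("loop top",atz(s,140+180/20,175+290/20,.184),"bottom",atz(s,140+258/20,175+310/20,.142))
o=np.array([.5555,.089]);yd=np.array([.0557,.9984])
for L in(.135,.14,.145):
    print(L,o+yd*L,o+yd*(L-.210))
```

```text
[0.55980391 0.18556214 0.016     ] [0.5599121  0.20983076 0.01      ] [0.55996935 0.16241483 0.018     ]
loop top [0.56002895 0.17659416 0.184     ] bottom [0.56085047 0.17748747 0.142     ]
0.135 [0.5630195 0.223784 ] [0.5513225 0.01412  ]
0.14 [0.563298 0.228776] [0.551601 0.019112]
0.145 [0.5635765 0.233768 ] [0.5518795 0.024104 ]
```

Run:
```python
from h import *
goto(.5515,.0165,.035,-3.2)
```

```text
row [0.1349, -0.001, -0.0473] -0.04 yaw -3.24 q6 end~ 4.9 tcp [ 0.5496 -0.0305  0.17  ] t 4.8 F [-0.2  0.2 -2. ] gap 0.17
```

Call:
play_rows --pt "0 -0.001 -0.03 0" --pt "0 -0.001 -0.047 0" --pt "0.02 -0.001 -0.047 0" --pt "0.05 -0.001 -0.047 0" --pt "0.08 -0.001 -0.047 0" --pt "0.08 -0.001 -0.047 0"

```text
t: 5.4
tcp_pos: [0.5484, 0.0165, 0.0866]
tool_rot: [-0.512, -0.487, 0.516, -0.484]
force: [-0.7, 0.0, -1.3]
finger_gap: 0.172
```

Run:
```python
from h import *
from station import snapshot
goto(.5515,.0165,.035,-3.2)
s=snapshot("top");crop(s,130,170,190,210,"pics/c9.png",13)
s=snapshot("scene");crop(s,270,215,360,295,"pics/c10.png",7.5)
```

```text
row [0.0516, 0.0034, -0.0002] -0.08 yaw -3.28 q6 end~ 4.9 tcp [0.5484 0.0165 0.0866] t 5.4 F [-0.7  0.  -1.3] gap 0.172
```

View pics/c9.png

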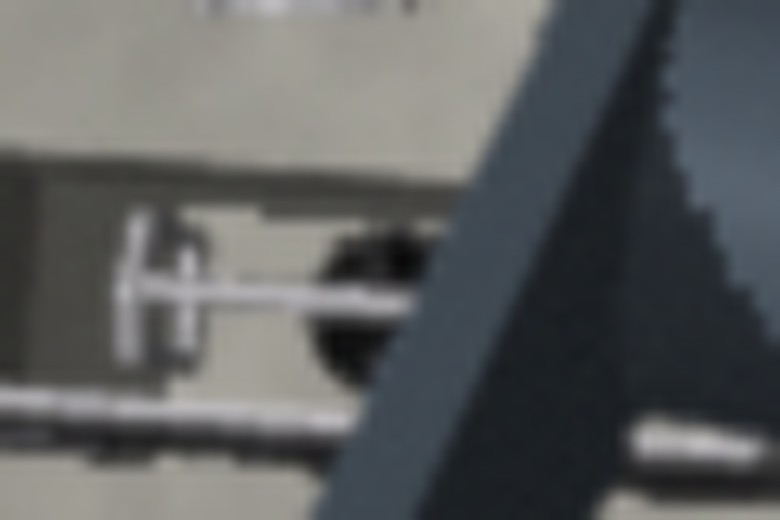

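View pics/c10.png

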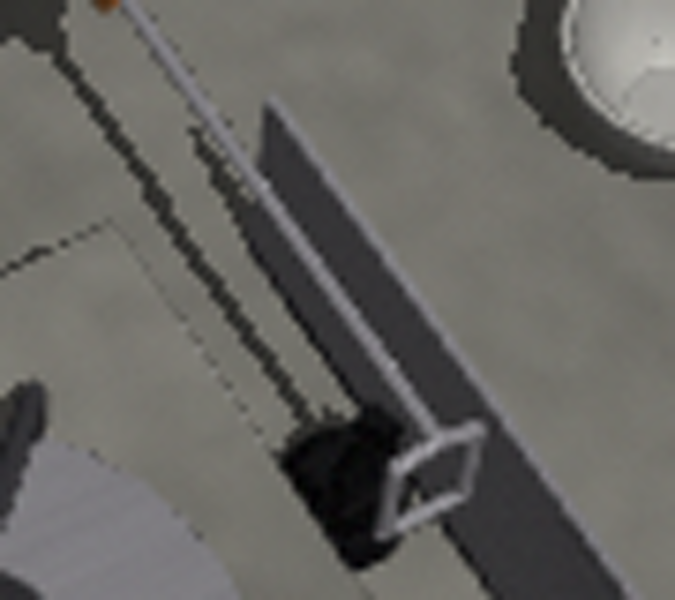

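The loop is behind the knob, clear of both walls. Lowering now.

Call:
play_rows --pt "0.02 0.002 0 0" --pt "0.035 0.003 0 0" --pt "0.045 0.003 0 0" --pt "0.05 0.003 0 0" --pt "0.051 0.003 0 0" --pt "0.051 0.003 0 0"

```text
t: 6.1
tcp_pos: [0.5545, 0.0158, 0.0391]
tool_rot: [-0.514, -0.485, 0.514, -0.486]
force: [0.2, -0.1, -1.6]
finger_gap: 0.174
```

Run:
```python
from h import *
from station import snapshot
goto(.541,-.174,.035,-3.2)
s=snapshot("top");crop(s,130,170,190,210,"pics/c11.png",13)
s=snapshot("scene");crop(s,270,215,360,295,"pics/c12.png",7.5)
```

```text
row [0.0045, -0.0027, 0.1903] -0.06 yaw -3.26 q6 end~ -14.6 tcp [0.5545 0.0158 0.0391] t 6.1 F [ 0.2 -0.1 -1.6] gap 0.174
```

View pics/c12.png

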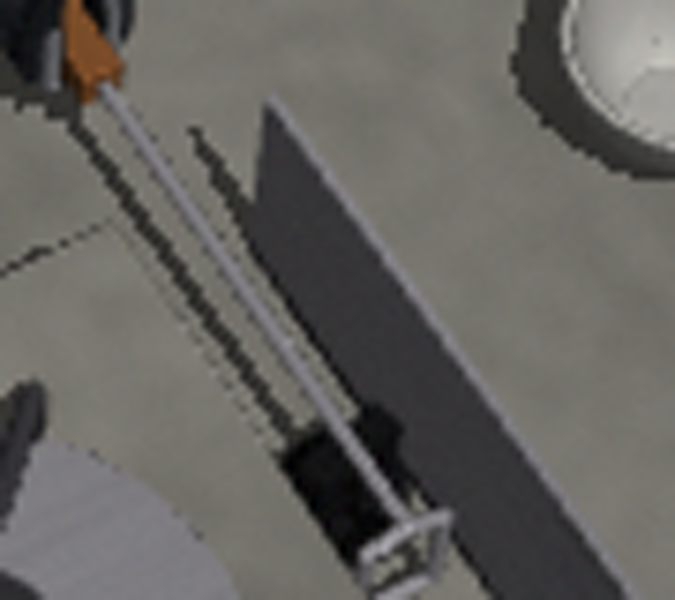

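View pics/c11.png

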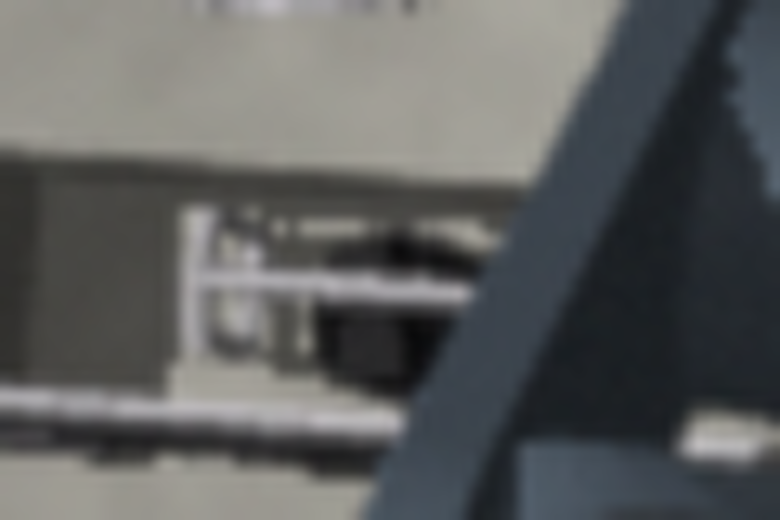

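Call:
play_rows --pt "0.003 -0.001 0.01 0" --pt "0.003 -0.002 0.02 0" --pt "0.003 -0.003 0.03 0" --pt "0.003 -0.003 0.04 0" --pt "0.003 -0.003 0.05 0" --pt "0.003 -0.003 0.06 0" --pt "0.003 -0.003 0.07 0" --pt "0.003 -0.003 0.08 0" --pt "0.003 -0.003 0.08 0"

```text
t: 7.1
tcp_pos: [0.5475, -0.0655, 0.0366]
tool_rot: [0.514, 0.484, -0.514, 0.487]
force: [0.3, 0.6, -1.6]
finger_gap: 0.173
```

Run:
```python
from h import *
from station import snapshot
goto(.541,-.174,.035,-3.2)
s=snapshot("scene");crop(s,240,175,360,295,"pics/c13.png",5)
```

```text
row [0.0018, -0.0002, 0.1087] -0.15 yaw -3.35 q6 end~ -14.6 tcp [ 0.5475 -0.0655  0.0366] t 7.1 F [ 0.3  0.6 -1.6] gap 0.173
```

View pics/c13.png

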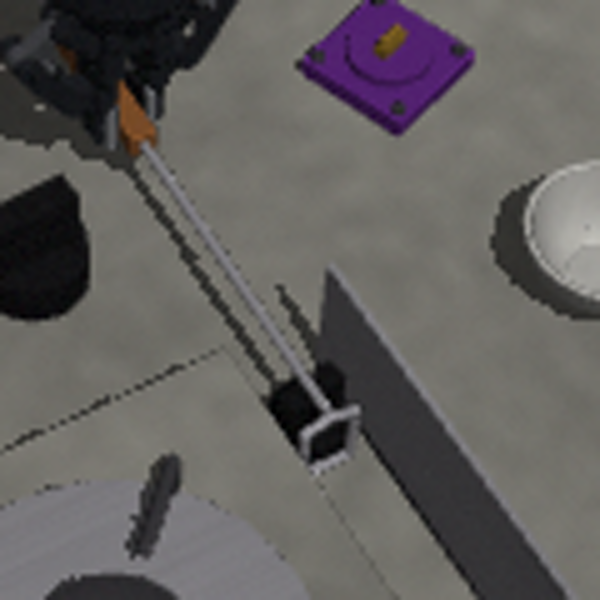

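The knob is following the loop and is near the mouth. I'll keep pulling to about 80 mm outside.

Call:
play_rows --pt "0 0 0.01 0" --pt "0 0 0.02 0" --pt "0 0 0.03 0" --pt "0 0 0.04 0" --pt "0 0 0.05 0" --pt "0 0 0.06 0" --pt "0 0 0.07 0" --pt "0 0 0.08 0" --pt "0 0 0.09 0" --pt "0 0 0.1 0" --pt "0 0 0.105 0" --pt "0 0 0.105 0" --pt "0 0 0.095 0" --pt "0 0 0.095 0"

```text
t: 8.55
tcp_pos: [0.5411, -0.1577, 0.0366]
tool_rot: [-0.514, -0.485, 0.514, -0.486]
force: [-1.3, -0.2, -1.9]
finger_gap: 0.172
```

Run:
```python
from h import *
from station import snapshot
goto(.541,-.174,.035,-3.2)
s=snapshot("scene");crop(s,200,135,360,255,"pics/c14.png",5);s=snapshot("top");crop(s,180,130,280,230,"pics/c15.png",6)
```

```text
row [0.0017, 0.0008, 0.0163] -0.07 yaw -3.27 q6 end~ -14.6 tcp [ 0.5411 -0.1577  0.0366] t 8.55 F [-1.3 -0.2 -1.9] gap 0.172
```

View pics/c14.png

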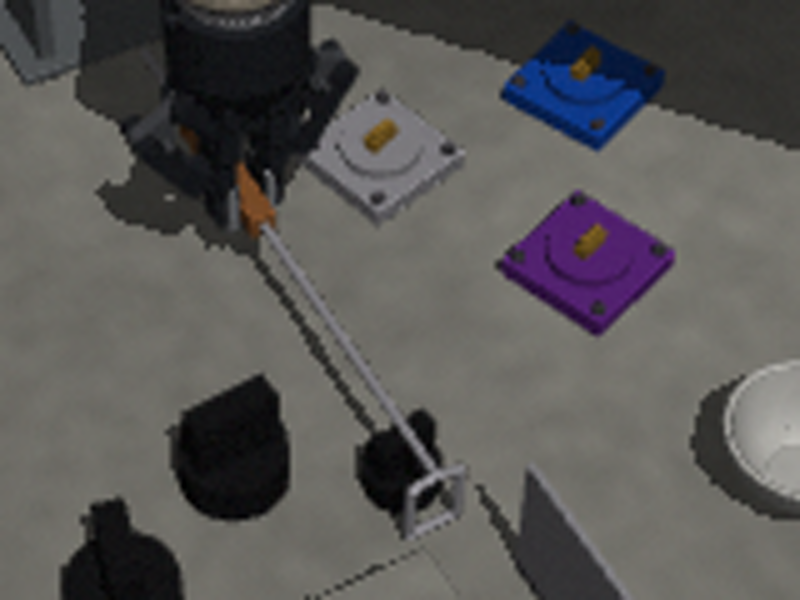

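View pics/c15.png

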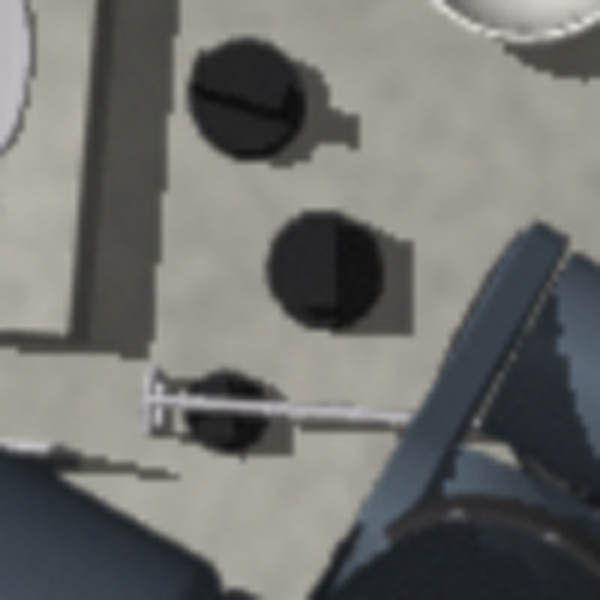

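Call:
play_rows --pt "-0.02 0 0 0" --pt "-0.05 0 0 0" --pt "-0.09 0 0 0" --pt "-0.13 0 0 0" --pt "-0.135 0 0 0" --pt "-0.135 0 0 0"

```text
t: 9.25
tcp_pos: [0.5421, -0.1583, 0.1731]
tool_rot: [0.514, 0.484, -0.513, 0.488]
force: [-0.4, 0.3, -2.3]
finger_gap: 0.171
```

Run:
```python
from h import *
goto(.5013,-.3709,.17,-93.95)
```

```text
row [0.0037, -0.0288, 0.2146] 90.73 yaw -3.22 q6 end~ 57.5 tcp [ 0.5421 -0.1583  0.1731] t 9.25 F [-0.4  0.3 -2.3] gap 0.171
```

Call:
play_rows --pt "0 0 0.02 8" --pt "0 -0.002 0.04 16" --pt "0 -0.005 0.06 24" --pt "0 -0.008 0.08 32" --pt "0 -0.011 0.1 40" --pt "0 -0.014 0.12 48" --pt "0 -0.017 0.14 56" --pt "0 -0.02 0.16 64" --pt "0 -0.024 0.18 72" --pt "0 -0.027 0.2 80" --pt "0 -0.029 0.214 88" --pt "0 -0.029 0.2146 90.7" --pt "0 -0.029 0.2146 90.7" --pt "0 -0.029 0.2146 90.7"

```text
t: 10.65
tcp_pos: [0.5002, -0.3698, 0.1717]
tool_rot: [0.708, -0.024, -0.706, -0.024]
force: [-0.4, 0.8, -1.4]
finger_gap: 0.175
```

Run:
```python
from h import *
from station import snapshot
s=snapshot("top");pickle.dump(s,open("top4.pkl","wb"));cv2.imwrite("pics/top4.png",s["image"])
s=snapshot("wrist");pickle.dump(s,open("w4.pkl","wb"));cv2.imwrite("pics/w4.png",s["image"])
goto(.5013,-.3709,.04,-93.95)
```

```text
row [0.1326, 0.0007, -0.0002] 0.11 yaw -93.84 q6 end~ 57.5 tcp [ 0.5007 -0.37    0.1726] t 10.75 F [-0.5 -0.3 -2. ] gap 0.172
```

View pics/w4.png

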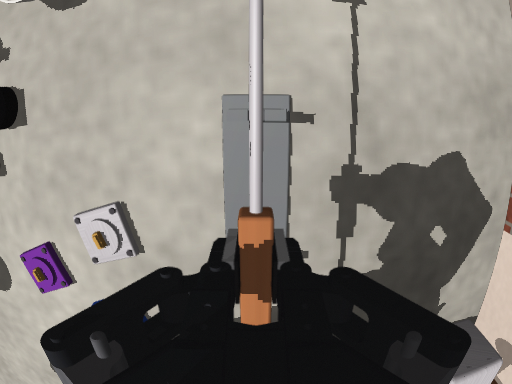

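View pics/top4.png

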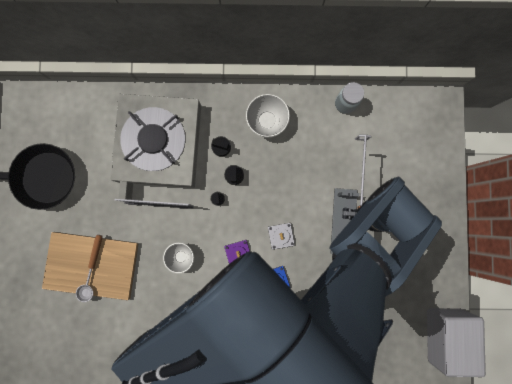

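The knob (top view (218,199)) now stands free on the counter. The rod is centred over the holder, matching the first view, so I'll lower it.

Call:
play_rows --pt "0.05 0.001 0 0" --pt "0.09 0.001 0 0" --pt "0.11 0.001 0 0" --pt "0.12 0.001 0 0" --pt "0.127 0.001 0 0" --pt "0.132 0.001 0 0" --pt "0.132 0.001 0 0"

```text
t: 11.45
tcp_pos: [0.5015, -0.3715, 0.0411]
tool_rot: [0.708, -0.025, -0.705, -0.023]
force: [0.1, 0.2, -1.4]
finger_gap: 0.168
```

Run:
```python
from h import *
from station import snapshot
s=snapshot("scene");crop(s,140,90,290,180,"pics/c16.png",5)
goto(.5013,-.3709,.04,-93.95)
```

```text
row [0.0014, -0.0007, 0.0004] 0.13 yaw -93.82 q6 end~ 57.5 tcp [ 0.5016 -0.3716  0.0414] t 11.5 F [ 0.1  0.3 -1.4] gap 0.172
```

View pics/c16.png

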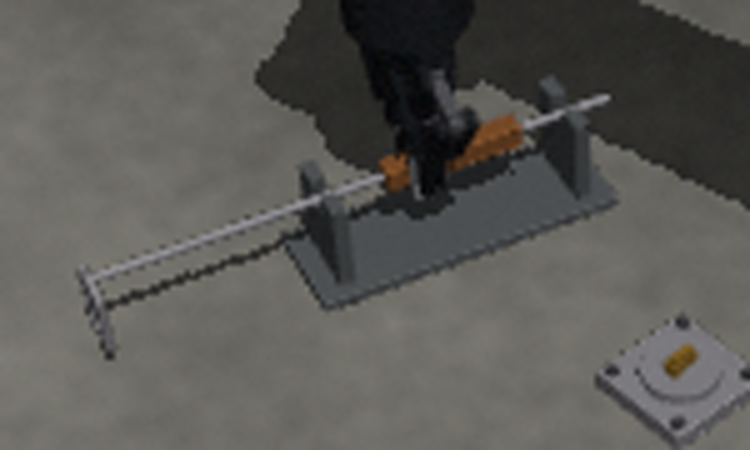

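In the notches. I'll lower 2 mm more, release, and lift.

Call:
play_rows --pt "0.002 0 0 0" --pt "0.002 0 0 0"

```text
t: 11.7
tcp_pos: [0.5021, -0.3721, 0.0403]
tool_rot: [0.709, -0.025, -0.705, -0.022]
force: [0.6, 0.3, -0.3]
finger_gap: 0.169
```

Call:
play_rows --pt "0 0 0 0" --pt "0 0 0 0" --pt "0 0 0 0" --pt "0 0 0 0" --pt "-0.03 0 0 0" --pt "-0.07 0 0 0" --pt "-0.11 0 0 0" --pt "-0.15 0 0 0" --pt "-0.15 0 0 0" --claw 60

```text
t: 12.6
tcp_pos: [0.5041, -0.3744, 0.1969]
tool_rot: [0.712, -0.028, -0.701, -0.019]
force: [0.6, -0.9, 0.1]
finger_gap: 0.599
```

Run:
```python
from h import *
from station import snapshot
s=snapshot("wrist");pickle.dump(s,open("w5.pkl","wb"));cv2.imwrite("pics/w5.png",s["image"])
s=snapshot("top");pickle.dump(s,open("top5.pkl","wb"));
crop(s,185,170,255,230,"pics/c17.png",10)
s=snapshot("scene");pickle.dump(s,open("scene5.pkl","wb"));cv2.imwrite("pics/scene5.png",s["image"])
goto(.5013,-.3709,.04,-93.95)
```

```text
row [0.1499, -0.0006, 0.0002] 0.12 yaw -93.83 q6 end~ 57.5 tcp [ 0.5007 -0.371   0.1899] t 12.75 F [-0.3 -0.3 -1. ] gap 0.598
```

View pics/w5.png

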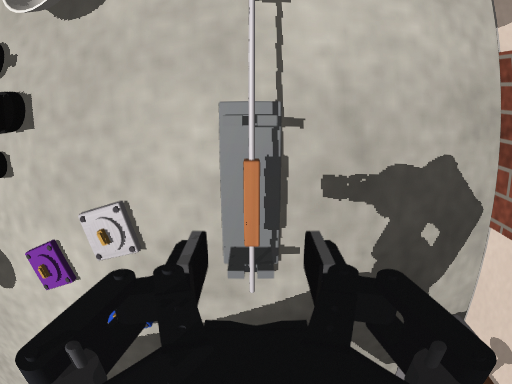

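View pics/c17.png

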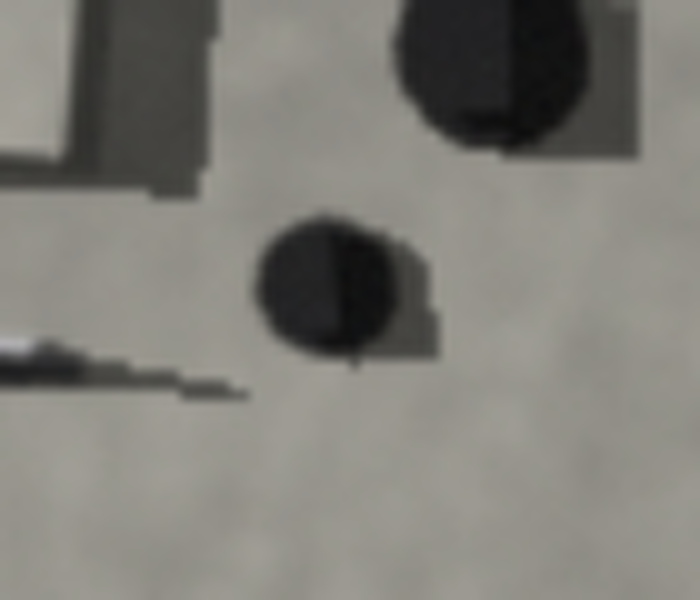

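View pics/scene5.png

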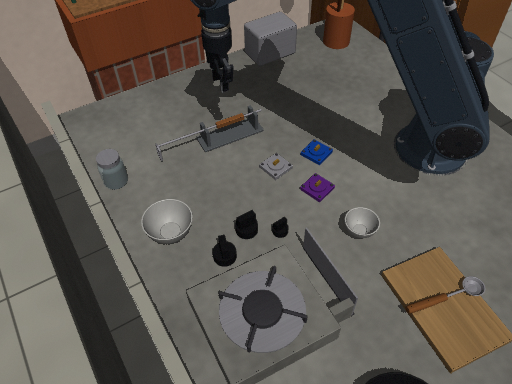

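The rod is back in both forks, and the knob stands alone at top (218,198). The second look-alike is next to it at (234,175). Now measuring the knob and tongue.

Run:
```python
from h import *
for n in("top","scene"):
    s=pickle.load(open(n+"5.pkl","rb"));W=cloud(s);x,y,z=W[...,0],W[...,1],W[...,2];V=s["image"].max(2)
    m=(x>.5)&(x<.585)&(y>-.03)&(y<.05)&(V<50)&(z>.01);p=W[m];print(n,m.sum(),p.min(0).round(4),p.max(0).round(4));t=p[p[:,2]>.036];c=np.median(t,0);print("bar",len(t),t.mean(0).round(4),(t[:,:2].min(0)+t[:,:2].max(0))/2,np.linalg.svd(t[:,:2]-t[:,:2].mean(0))[2][0])
s=pickle.load(open("top5.pkl","rb"));print(atz(s,185+328/10,170+286/10,.012))
s=pickle.load(open("w1.pkl","rb"))
P=[fray(s,60+u/6,180+v/6,.014)for u,v in[(100,197),(345,118),(470,430),(228,480)]];P=np.array(P);print(P.round(4),P.mean(0),[np.linalg.norm(P[i]-P[i-1]).round(4) for i in range(4)])
for a,b in zip(P,np.roll(P,-1,0)): print(np.degrees(np.arctan2(*(b-a)[1::-1])))
# tongue
im=cv2.cvtColor(s["image"],cv2.COLOR_BGR2HSV);v,u=np.nonzero((im[...,0]>8)&(im[...,0]<30)&(im[...,1]>120));k=(u>85)&(u<120)&(v>215)&(v<255)
q=np.array([fray(s,a,b,.032)for a,b in zip(u[k],v[k])]);print(len(q),q.mean(0),np.linalg.svd(q[:,:2]-q[:,:2].mean(0))[1:])
goto(.551,.017,.2,-95)
```

```text
top 129 [ 0.5321 -0.0051  0.0111] [0.5657 0.0338 0.0485]
bar 45 [0.5488 0.0154 0.0445] [0.54874043 0.0162566 ] [-0.99229214 -0.12392061]
scene 219 [ 0.53   -0.0027  0.0105] [0.5691 0.0394 0.0502]
bar 77 [0.5488 0.0189 0.0432] [0.54792138 0.01826973] [0.99727036 0.07383644]
[0.54897756 0.01395423 0.012     ]
[[ 0.467  -0.1407  0.014 ]
 [ 0.4809 -0.2064  0.014 ]
 [ 0.4119 -0.2192  0.014 ]
 [ 0.3993 -0.1546  0.014 ]] [ 0.43974132 -0.18023679  0.014     ] [np.float64(0.0691), np.float64(0.0671), np.float64(0.0702), np.float64(0.0658)]
-78.05418754035013
-169.50053069186512
101.03930745770754
11.572449464739073
142 [ 0.44144605 -0.18224904  0.032     ] (array([0.06700022, 0.04764132]), array([[-0.99216217, -0.12495692],
       [-0.12495692,  0.99216217]]))
row [-0.0113, -0.3904, -0.0243] 1.17 yaw -93.83 q6 end~ 96.8 tcp [ 0.5007 -0.371   0.1899] t 12.75 F [-0.3 -0.3 -1. ] gap 0.598
```

Run:
```python
from h import *
goto(.41,-.180,.19,-83)
```

```text
row [-0.0013, -0.1845, 0.1033] -10.83 yaw -93.83 q6 end~ 59.3 tcp [ 0.5007 -0.371   0.1899] t 12.75 F [-0.3 -0.3 -1. ] gap 0.598
```

Call:
play_rows --pt "0 -0.1845 0.103 -10.8" --pt "0 -0.1845 0.103 -10.8" --pt "0 -0.1845 0.103 -10.8" --pt "0 -0.1845 0.103 -10.8" --pt "0 -0.1845 0.103 -10.8" --pt "0 -0.1845 0.103 -10.8" --pt "0 -0.1845 0.103 -10.8" --pt "0 -0.1845 0.103 -10.8"

```text
t: 13.55
tcp_pos: [0.4117, -0.1819, 0.1886]
tool_rot: [0.708, 0.041, -0.704, 0.045]
force: [0.5, -0.3, -0.3]
finger_gap: 0.599
```

Run:
```python
from h import *
from station import snapshot
s=snapshot("wrist");pickle.dump(s,open("w6.pkl","wb"));cv2.imwrite("pics/w6.png",s["image"]);crop(s,180,60,330,210,"pics/c18.png",4)
R=np.array(s["R"]);print("cam",-R.T@np.array(s["t"]))
goto(.549,.016,.15,-84)
```

```text
cam [ 0.48151633 -0.17269192  0.33118739]
row [0.0385, -0.1801, -0.1601] 0.91 yaw -83.09 q6 end~ 85.7 tcp [ 0.4115 -0.1818  0.1886] t 13.6 F [-0.   0.6 -0.3] gap 0.597
```

View pics/w6.png

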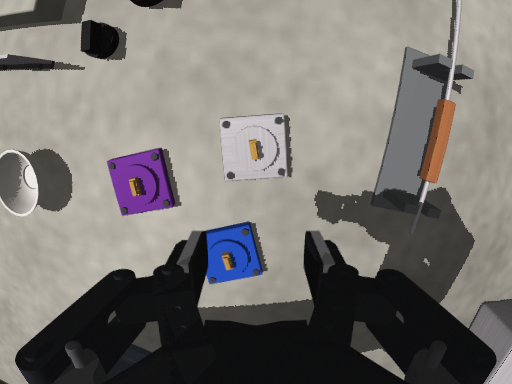

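View pics/c18.png

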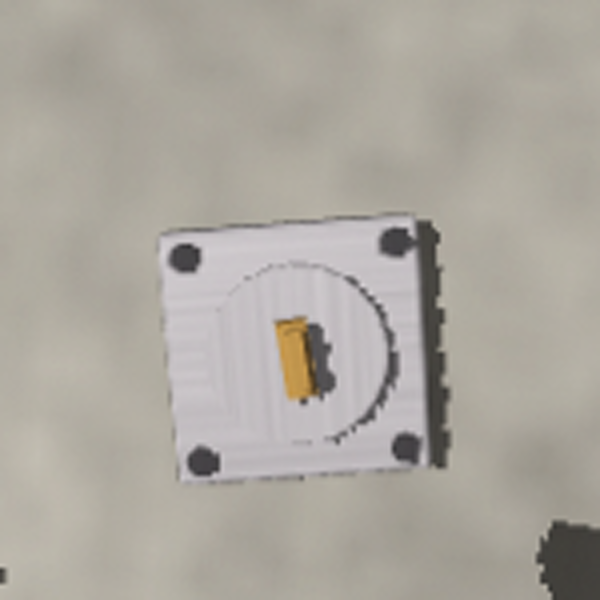

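Run:
```python
from h import *
s=pickle.load(open("w6.pkl","rb"))
F=lambda u,v,z:fray(s,180+u/4,60+v/4,z)
P=np.array([F(u,v,.014)for u,v in[(160,235),(415,215),(430,467),(180,481)]]);print(P.round(4),P.mean(0),[np.linalg.norm(P[i]-P[i-1]).round(4) for i in range(4)])
for a,b in zip(P,np.roll(P,-1,0)): print(np.degrees(np.arctan2(*(b-a)[1::-1])))
S=np.array([F(u,v,.014)for u,v in[(185,258),(397,241),(407,447),(203,461)]]);print("screws",S.mean(0).round(4))
print("boss",((F(218,350,.02)+F(396,350,.02))/2).round(4),((F(300,263,.02)+F(306,442,.02))/2).round(4))
im=cv2.cvtColor(s["image"],cv2.COLOR_BGR2HSV);m=(im[...,0]>8)&(im[...,0]<32)&(im[...,1]>110);m[:120]=0;m[175:]=0;m[:,:235]=0;m[:,280:]=0
v,u=np.nonzero(m);q=np.array([fray(s,a,b,.026)for a,b in zip(u,v)]);r=cv2.minAreaRect(np.float32(q[:,:2]*1000));print(len(q),q.mean(0),r);d=np.linalg.svd(q[:,:2]-q[:,:2].mean(0))[2][0];print(np.degrees(np.arctan(d[1]/d[0])))
a,b=F(276,322,.026),F(288,402,.026);c,d=F(305,318,.026),F(314,393,.026)
for p,q in((a,b),(c,d)): print("edge",np.degrees(np.arctan((p-q)[1]/(p-q)[0])),np.linalg.norm(p-q))
```

```text
[[ 0.4653 -0.1384  0.014 ]
 [ 0.4787 -0.2049  0.014 ]
 [ 0.411  -0.2184  0.014 ]
 [ 0.3988 -0.1505  0.014 ]] [ 0.43846496 -0.17806331  0.014     ] [np.float64(0.0676), np.float64(0.0678), np.float64(0.069), np.float64(0.069)]
-78.66448638691658
-168.6476997955728
100.1594990993995
10.356850656210286
screws [ 0.438  -0.1786  0.014 ]
boss [ 0.4399 -0.1808  0.02  ] [ 0.4388 -0.1798  0.02  ]
142 [ 0.43856804 -0.17765908  0.026     ] ((438.2997131347656, -177.7337188720703), (20.481042861938477, 7.499317646026611), 16.076181411743164)
17.20883484176459
edge 15.164111434953137 0.021204798242084964
edge 13.74851874692806 0.01977706699169374
```

Run:
```python
from h import *
goto(.525,.016,.14,-84)
```

```text
row [0.0483, -0.183, -0.1362] 0.91 yaw -83.09 q6 end~ 85.7 tcp [ 0.4115 -0.1818  0.1886] t 13.6 F [-0.   0.6 -0.3] gap 0.597
```

Call:
play_rows --pt "0.048 -0.183 -0.136 0.9" --pt "0.048 -0.183 -0.136 0.9" --pt "0.048 -0.183 -0.136 0.9" --pt "0.048 -0.183 -0.136 0.9" --pt "0.048 -0.183 -0.136 0.9" --pt "0.048 -0.183 -0.136 0.9" --pt "0.048 -0.183 -0.136 0.9" --pt "0.048 -0.183 -0.136 0.9"

```text
t: 14.4
tcp_pos: [0.5248, 0.0148, 0.1402]
tool_rot: [0.708, 0.035, -0.704, 0.038]
force: [0.5, 0.3, -0.6]
finger_gap: 0.601
```

Run:
```python
from h import *
from station import snapshot
s=snapshot("wrist");pickle.dump(s,open("w7.pkl","wb"));cv2.imwrite("pics/w7.png",s["image"]);crop(s,200,100,320,220,"pics/c19.png",5)
R=np.array(s["R"]);print("cam",-R.T@np.array(s["t"]))
goto(.549,.016,.15,-84)
```

```text
cam [0.59483744 0.02276122 0.28280736]
row [-0.0095, 0.0012, -0.0244] -0.1 yaw -84.1 q6 end~ 85.7 tcp [0.5247 0.0146 0.1404] t 14.45 F [ 0.1  0.3 -0.2] gap 0.597
```

View pics/w7.png

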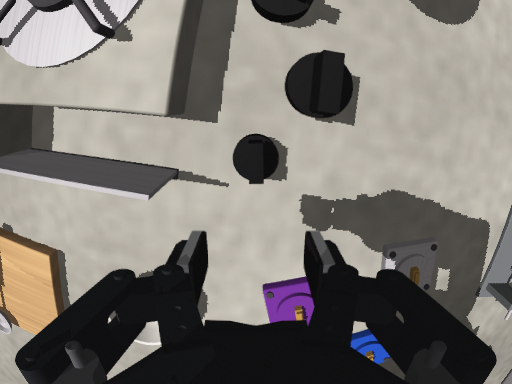

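View pics/c19.png

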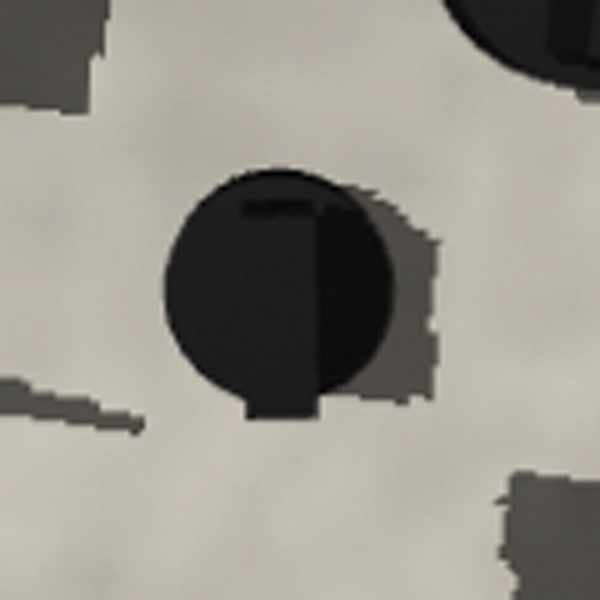

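Run:
```python
from h import *
s=pickle.load(open("w7.pkl","rb"))
F=lambda u,v,z:fray(s,200+u/5,100+v/5,z)
print("disc",F(280,283,.016), np.linalg.norm(F(165,283,.012)-F(395,283,.012)))
a,b=F(318,205,.044),F(319,418,.044);print(a,b,np.linalg.norm(a-b),np.degrees(np.arctan2(*(a-b)[1::-1])))
c,d=F(242,205,.044),F(246,418,.044);print(c,d,np.degrees(np.arctan2(*(c-d)[1::-1])),np.linalg.norm(a-c)); print("barctr",(a+b+c+d)/4)
goto(.5475,.0155,.016,-84.2)
```

```text
disc [0.55042269 0.0162879  0.016     ] 0.042477217727827185
[0.5684373  0.01220888 0.044     ] [0.53316118 0.00816214 0.044     ] 0.03550747464926868 6.544140780023349
[0.56717643 0.02437816 0.044     ] [0.53192201 0.0202269  0.044     ] 6.715736589577691 0.012234427430457237
barctr [0.55017423 0.01624402 0.044     ]
row [0.1245, 0.0007, -0.0221] 0.1 yaw -84.1 q6 end~ 85.8 tcp [0.5247 0.0146 0.1404] t 14.45 F [ 0.1  0.3 -0.2] gap 0.597
```

Run:
```python
from h import *
goto(.5503,.0163,.021,-83.4)
```

```text
row [0.1195, 0.0003, -0.025] -0.7 yaw -84.1 q6 end~ 85.1 tcp [0.5247 0.0146 0.1404] t 14.45 F [ 0.1  0.3 -0.2] gap 0.597
```

Call:
play_rows --pt "0.01 0 -0.025 -0.7" --pt "0.04 0 -0.025 -0.7" --pt "0.07 0 -0.025 -0.7" --pt "0.09 0 -0.025 -0.7" --pt "0.1 0 -0.025 -0.7" --pt "0.1 0 -0.025 -0.7"

```text
t: 15.05
tcp_pos: [0.5493, 0.0157, 0.0397]
tool_rot: [0.707, 0.038, -0.705, 0.042]
force: [1.1, -0.4, 0.9]
finger_gap: 0.596
```

Run:
```python
from h import *
goto(.5503,.0163,.021,-83.4)
```

```text
row [0.0187, -0.0006, -0.001] -0.11 yaw -83.51 q6 end~ 85.1 tcp [0.5493 0.0157 0.0397] t 15.05 F [ 1.1 -0.4  0.9] gap 0.596
```

Call:
play_rows --pt "0.01 -0.0006 -0.001 -0.1" --pt "0.0185 -0.0006 -0.001 -0.1" --pt "0.0185 -0.0006 -0.001 -0.1" --pt "0.0185 -0.0006 -0.001 -0.1"

```text
t: 15.45
tcp_pos: [0.5503, 0.0163, 0.0213]
tool_rot: [0.707, 0.039, -0.705, 0.042]
force: [0.5, -1.0, -0.2]
finger_gap: 0.598
```

Call:
play_rows --pt "0 0 0 0" --pt "0 0 0 0" --pt "0 0 0 0" --pt "0 0 0 0" --pt "0 0 0 0" --pt "0 0 0 0" --claw 0 --force 50

```text
t: 16.05
tcp_pos: [0.5507, 0.0163, 0.0217]
tool_rot: [0.707, 0.039, -0.704, 0.042]
force: [-0.3, 0.9, 5.5]
finger_gap: 0.123
```

Run:
```python
from h import *
goto(.5503,.0163,.021,-83.4)
```

```text
row [0.0007, -0.0, 0.0004] -0.0 yaw -83.4 q6 end~ 85.1 tcp [0.5507 0.0163 0.0217] t 16.05 F [-0.3  0.9  5.5] gap 0.123
```

Call:
play_rows --pt "-0.02 0 0 0" --pt "-0.06 0 0 0" --pt "-0.09 0 0 0" --pt "-0.09 0 0 0"

```text
t: 16.45
tcp_pos: [0.5529, 0.0164, 0.1152]
tool_rot: [0.71, 0.038, -0.702, 0.043]
force: [1.4, 0.1, -0.5]
finger_gap: 0.129
```

Run:
```python
from h import *
goto(.4385,-.1785,.11,-74.5)
```

```text
row [0.005, 0.1804, 0.1361] -8.89 yaw -83.39 q6 end~ 52.4 tcp [0.5529 0.0164 0.1152] t 16.45 F [ 1.4  0.1 -0.5] gap 0.129
```

Call:
play_rows --pt "0 0.18 0.136 -8.9" --pt "0 0.18 0.136 -8.9" --pt "0 0.18 0.136 -8.9" --pt "0 0.18 0.136 -8.9" --pt "0 0.18 0.136 -8.9" --pt "0 0.18 0.136 -8.9" --pt "0 0.18 0.136 -8.9" --pt "0 0.18 0.136 -8.9"

```text
t: 17.25
tcp_pos: [0.4384, -0.1771, 0.1144]
tool_rot: [0.704, 0.093, -0.697, 0.098]
force: [0.4, -0.3, -0.8]
finger_gap: 0.131
```

Run:
```python
from h import *
from station import snapshot
s=snapshot("wrist");pickle.dump(s,open("w8.pkl","wb"));cv2.imwrite("pics/w8.png",s["image"])
s=snapshot("scene");pickle.dump(s,open("scene8.pkl","wb"));crop(s,240,130,320,200,"pics/c20.png",8)
goto(.4383,-.178,.0605,-74.5)
```

```text
row [0.0541, 0.0006, 0.0013] 0.12 yaw -74.38 q6 end~ 52.4 tcp [ 0.4388 -0.1768  0.1146] t 17.35 F [-0.1 -0.3 -0.4] gap 0.128
```

View pics/w8.png

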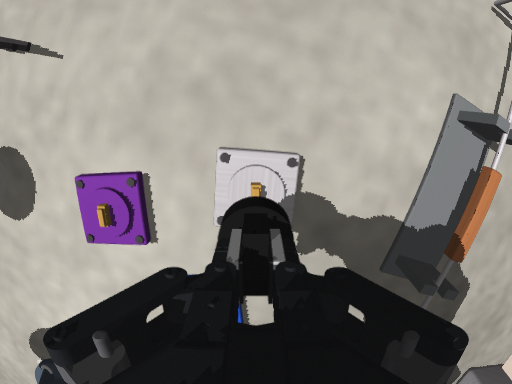

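View pics/c20.png

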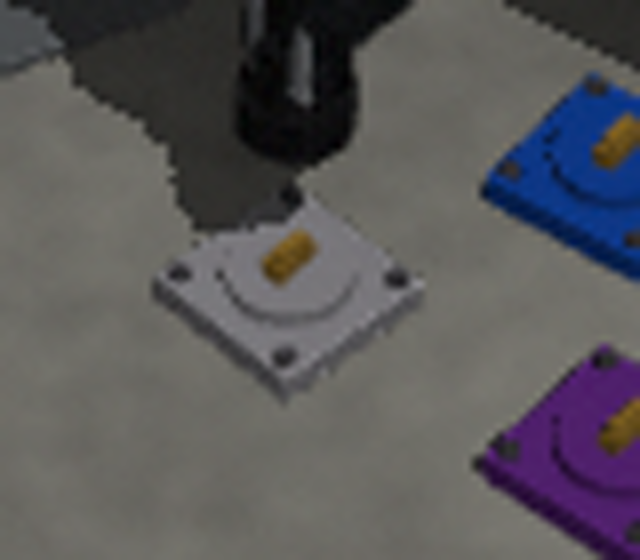

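In the wrist view the tongue (256,190) is parallel to the knob bar and in line with it. I'll lower to just above the tongue.

Call:
play_rows --pt "0.02 0.0006 0.0013 0" --pt "0.04 0.0006 0.0013 0" --pt "0.052 0.0006 0.0013 0" --pt "0.052 0.0006 0.0013 0" --pt "0.052 0.0006 0.0013 0"

```text
t: 17.85
tcp_pos: [0.4386, -0.1773, 0.0626]
tool_rot: [0.704, 0.094, -0.697, 0.099]
force: [-0.1, -0.3, -1.3]
finger_gap: 0.125
```

Run:
```python
from h import *
from station import snapshot
s=snapshot("scene");pickle.dump(s,open("scene9.pkl","wb"));crop(s,240,130,320,200,"pics/c21.png",8)
goto(.4383,-.178,.0417,-74.5)
```

```text
row [0.0213, 0.0, 0.0008] 0.19 yaw -74.31 q6 end~ 52.4 tcp [ 0.4388 -0.1776  0.063 ] t 17.9 F [ 0.3 -0.8 -1. ] gap 0.129
```

View pics/c21.png

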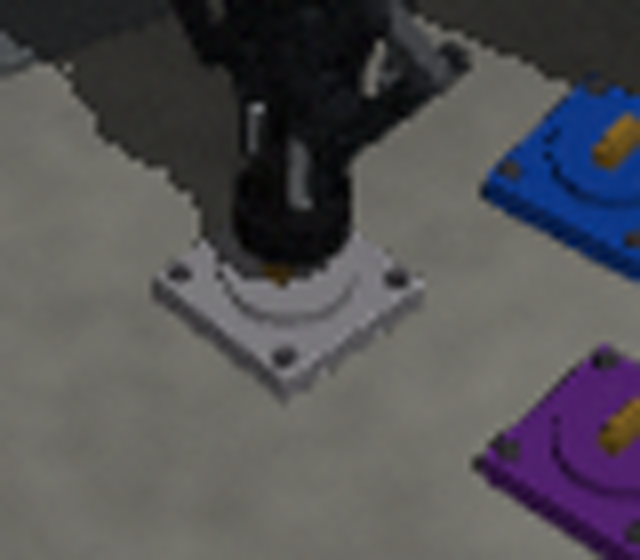

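Call:
play_rows --pt "0.004 0 0.0008 0" --pt "0.008 0 0.0008 0" --pt "0.011 0 0.0008 0" --pt "0.011 0 0.0008 0"

```text
t: 18.3
tcp_pos: [0.438, -0.1778, 0.0517]
tool_rot: [0.704, 0.094, -0.697, 0.099]
force: [-0.3, 0.1, -0.8]
finger_gap: 0.13
```

Call:
play_rows --pt "0.003 0 0 0" --pt "0.006 0 0 0" --pt "0.009 0 0 0" --pt "0.01 0 0 0" --pt "0.01 0 0 0"

```text
t: 18.8
tcp_pos: [0.4381, -0.1779, 0.0418]
tool_rot: [0.704, 0.094, -0.697, 0.099]
force: [-1.4, 0.1, 1.8]
finger_gap: 0.13
```

Run:
```python
from h import *
goto(.4383,-.178,.0415,-74.5)
```

```text
row [0.0003, 0.0002, -0.0002] 0.19 yaw -74.31 q6 end~ 52.4 tcp [ 0.4381 -0.1779  0.0418] t 18.8 F [-1.4  0.1  1.8] gap 0.13
```

Call:
play_rows --pt "0.001 0 0 0" --pt "0.002 0 0 0" --pt "0.003 0 0 0"

```text
t: 19.1
tcp_pos: [0.4383, -0.178, 0.0416]
tool_rot: [0.705, 0.094, -0.696, 0.1]
force: [-4.5, 2.9, 41.2]
finger_gap: 0.128
```

Call:
play_rows --pt "0 0 0 0" --pt "0 0 0 -5" --pt "0 0 0 -11" --pt "0 0 0 -17" --pt "0 0 0 -23" --pt "0 0 0 -29" --pt "0 0 0 -35" --pt "0 0 0 -41" --pt "0 0 0 -47" --pt "0 0 0 -53" --pt "0 0 0 -59" --pt "0 0 0 -64" --pt "0 0 0 -68" --pt "0 0 0 -68"

```text
t: 20.5
tcp_pos: [0.4387, -0.178, 0.0419]
tool_rot: [0.529, 0.466, -0.525, 0.477]
force: [1.1, 1.1, 4.3]
finger_gap: 0.129
```

Run:
```python
from h import *
from station import manip
goto(.4383,-.178,.0415,5);print(manip.sense()["ft_torque"])
```

```text
row [0.0004, -0.0005, 0.0] -11.32 yaw -6.32 q6 end~ -27.1 tcp [ 0.4387 -0.178   0.0419] t 20.5 F [1.1 1.1 4.3] gap 0.129
[ 0.3636013  -0.11027216 -0.01209227]
```

Call:
play_rows --pt "0 0 0 -3" --pt "0 0 0 -6" --pt "0 0 0 -8" --pt "0 0 0 -8"

```text
t: 20.9
tcp_pos: [0.4388, -0.1779, 0.0419]
tool_rot: [0.495, 0.502, -0.491, 0.512]
force: [1.1, 1.0, 2.6]
finger_gap: 0.127
```

Run:
```python
from h import *
from station import manip
goto(.4383,-.178,.0415,5);print(manip.sense()["ft_torque"])
```

```text
row [0.0004, -0.0005, 0.0] -3.42 yaw 1.58 q6 end~ -27.1 tcp [ 0.4388 -0.1779  0.0419] t 20.9 F [1.1 1.  2.6] gap 0.127
[ 0.27094302 -0.07393116 -0.04028845]
```

Call:
play_rows --pt "0 0 0 -2" --pt "0 0 0 -4" --pt "0 0 0 -4"

```text
t: 21.2
tcp_pos: [0.4389, -0.178, 0.0419]
tool_rot: [0.477, 0.518, -0.474, 0.529]
force: [0.9, 1.5, 3.1]
finger_gap: 0.13
```

Run:
```python
from h import *
from station import manip
goto(.4383,-.178,.0415,5);print(manip.sense()["ft_torque"])
```

```text
row [0.0004, -0.0006, -0.0] 0.48 yaw 5.48 q6 end~ -27.1 tcp [ 0.4389 -0.178   0.0419] t 21.2 F [0.9 1.5 3.1] gap 0.13
[ 0.21933063 -0.06042885 -0.05204621]
```

Call:
play_rows --pt "0 0 0 -2" --pt "0 0 0 -4" --pt "0 0 0 -5" --pt "0 0 0 -5"

```text
t: 21.6
tcp_pos: [0.4388, -0.1778, 0.0419]
tool_rot: [0.455, 0.538, -0.451, 0.548]
force: [0.4, 2.3, 3.0]
finger_gap: 0.127
```

Run:
```python
from h import *
from station import manip,snapshot
goto(.4383,-.178,.0415,5);print(manip.sense()["ft_torque"])
s=snapshot("wrist");cv2.imwrite("pics/w10.png",s["image"])
```

```text
row [0.0004, -0.0006, 0.0001] 5.33 yaw 10.33 q6 end~ -27.1 tcp [ 0.4388 -0.1778  0.0419] t 21.6 F [0.4 2.3 3. ] gap 0.127
[ 0.42620079 -0.14175189 -0.46380723]
```

View pics/w10.png

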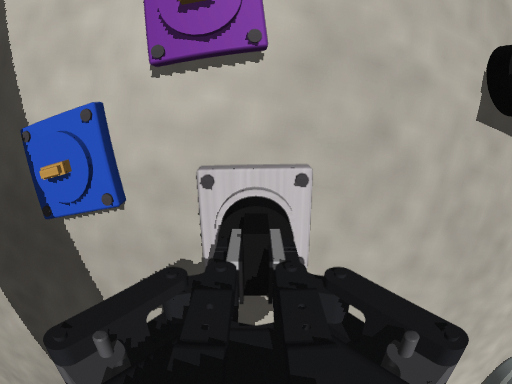

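Call:
play_rows --pt "0 0 0 -1.5" --pt "0 0 0 -3" --pt "0 0 0 -3"

```text
t: 21.95
tcp_pos: [0.4388, -0.1776, 0.0419]
tool_rot: [0.44, 0.549, -0.437, 0.56]
force: [1.3, 2.3, 3.6]
finger_gap: 0.126
```

Run:
```python
from h import *
from station import manip
goto(.4383,-.178,.0415,5);print(manip.sense()["ft_torque"],np.degrees(manip.sense()["q"]).round(1))
```

```text
row [0.0004, -0.0006, 0.0003] 8.34 yaw 13.34 q6 end~ -27.1 tcp [ 0.4388 -0.1776  0.0419] t 21.95 F [1.3 2.3 3.6] gap 0.126
[ 0.56440191 -0.17264902 -0.58585517] [-35.7  38.2 112.6   0.4  28.4 -49.4]
```

Call:
play_rows --pt "0 0 0 3" --pt "0 0 0 3"

```text
t: 22.15
tcp_pos: [0.4388, -0.1775, 0.0419]
tool_rot: [0.454, 0.538, -0.451, 0.548]
force: [1.9, 1.6, 2.6]
finger_gap: 0.128
```

Call:
play_rows --pt "0 0 0 0" --pt "0 0 0 0" --pt "0 0 0 0" --pt "0 0 0 0" --pt "-0.02 0 0 0" --pt "-0.06 0 0 0" --pt "-0.1 0 0 0" --pt "-0.13 0 0 0" --pt "-0.13 0 0.05 0" --pt "-0.13 0 0.05 0" --claw 50

```text
t: 23.15
tcp_pos: [0.4494, -0.2321, 0.1746]
tool_rot: [0.454, 0.533, -0.452, 0.552]
force: [0.8, -0.7, -0.3]
finger_gap: 0.5
```

Run:
```python
from h import *
from station import snapshot
s=snapshot("wrist");pickle.dump(s,open("w11.pkl","wb"));cv2.imwrite("pics/w11.png",s["image"])
s=snapshot("scene");pickle.dump(s,open("scene11.pkl","wb"));crop(s,230,120,330,200,"pics/c22.png",8)
goto(.4383,-.178,.0415,5)
```

```text
row [0.1304, -0.0003, -0.0504] 5.33 yaw 10.33 q6 end~ -27.1 tcp [ 0.4458 -0.2267  0.1724] t 23.25 F [-0.6  0.2 -0.6] gap 0.501
```

View pics/w11.png

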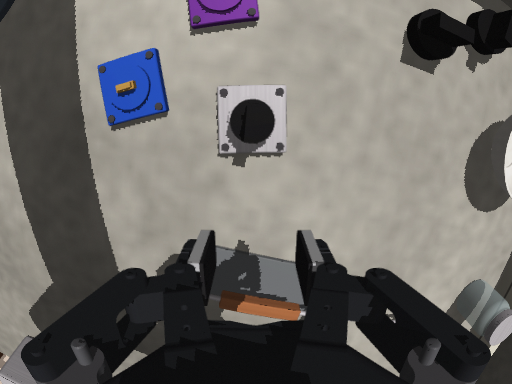

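View pics/c22.png

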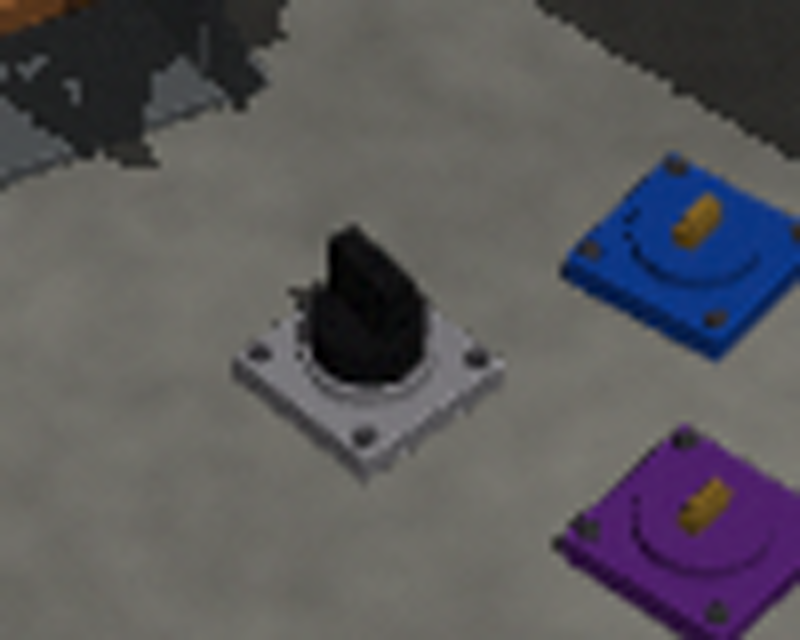

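Run:
```python
from h import *
s=pickle.load(open("w11.pkl","rb"));im=s["image"][75:165,205:300];im=cv2.convertScaleAbs(im,alpha=2.2,beta=10);cv2.imwrite("pics/c23.png",cv2.resize(im,None,fx=6.5,fy=6.5,interpolation=cv2.INTER_CUBIC))
W=fcloud(s);p=W[90:155,215:290].reshape(-1,3);t=p[p[:,2]>.05];print(len(t),t.mean(0),np.percentile(t[:,2],[5,50,95,100]));r=cv2.minAreaRect(np.float32(t[:,:2]*1000));print(r,cv2.boxPoints(r));d=np.linalg.svd(t[:,:2]-t[:,:2].mean(0))[2][0];print(np.degrees(np.arctan2(d[1],d[0])))
s=pickle.load(open("scene11.pkl","rb"));W=cloud(s).reshape(-1,3);m=(abs(W[:,0]-.4385)<.03)&(abs(W[:,1]+.178)<.03);t=W[m];t=t[(t[:,2]>.055)&(t[:,2]<.09)];print(len(t),t.mean(0),t[:,2].max());d=np.linalg.svd(t[:,:2]-t[:,:2].mean(0))[2][0];print(np.degrees(np.arctan2(d[1],d[0])))
```

```text
579 [ 0.43840658 -0.17791679  0.06362817] [0.06253249 0.06364337 0.06473449 0.06666784]
((438.35760498046875, -178.20864868164062), (12.27088451385498, 34.18012619018555), 4.277381896972656) [[ 430.9646  -161.6238 ]
 [ 433.51392 -195.70872]
 [ 445.7506  -194.7935 ]
 [ 443.2013  -160.70857]]
-85.35341395667415
62 [ 0.43772088 -0.1755859   0.06274235] 0.06835912625320638
95.50898592470375
```

View pics/c23.png

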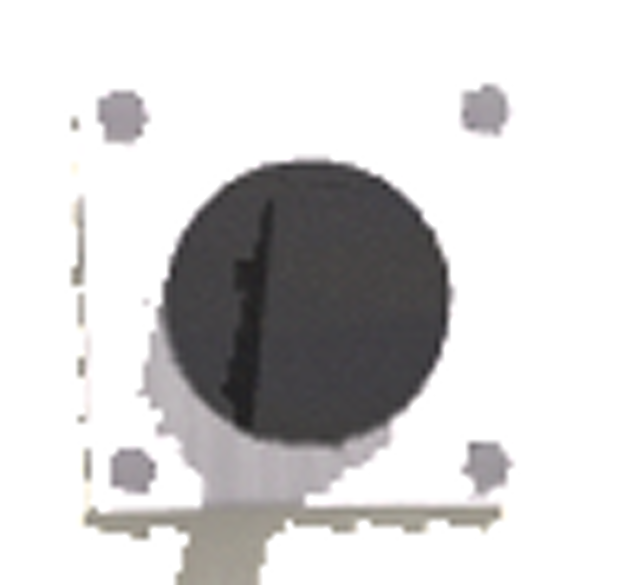

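Call:
play_rows --pt "-0.05 0 0 0" --pt "-0.05 0 0 0" --pt "-0.05 0 0 0"

```text
t: 23.55
tcp_pos: [0.4448, -0.2256, 0.2226]
tool_rot: [0.454, 0.538, -0.451, 0.548]
force: [-0.1, -0.0, -1.1]
finger_gap: 0.5
```

Run:
```python
from h import *
from station import snapshot
a=pickle.load(open("scene0.pkl","rb"))
s=snapshot("scene");cv2.imwrite("pics/sceneF.png",s["image"])
for n,(x0,x1,y0,y1) in {"small":(.30,.44,.06,.20),"big":(.72,.89,-.22,-.05)}.items():
    for q in(a,s):
        W=cloud(q).reshape(-1,3);p=W[(W[:,0]>x0)&(W[:,0]<x1)&(W[:,1]>y0)&(W[:,1]<y1)&(W[:,2]>.035)];print(n,len(p),((p[:,:2].min(0)+p[:,:2].max(0))/2).round(4))
```

```text
small 302 [0.3712 0.1251]
small 314 [0.3578 0.1249]
big 786 [ 0.7932 -0.1312]
big 784 [ 0.7935 -0.1302]
```

View pics/sceneF.png

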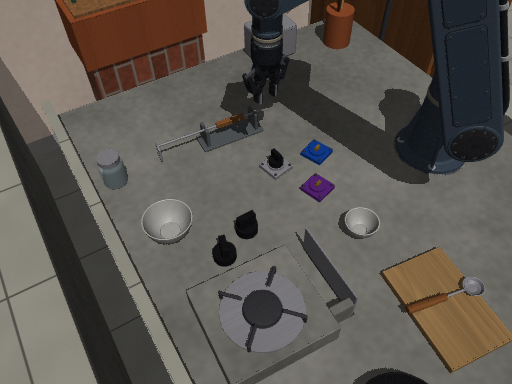

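The small bowl's box centre came out 13 mm different, but that probably comes from outlying depth points. I'll compare the pixels directly before handing in.

Run:
```python
from h import *
from station import manip
a=cv2.imread("pics/scene0.png").astype(int);b=cv2.imread("pics/sceneF.png").astype(int)
for n,(u0,u1,v0,v1) in {"small":(340,385,203,242),"big":(138,196,196,248)}.items(): print(n,(abs(a-b).max(2)[v0:v1,u0:u1]>40).sum())
print(manip.sense()["t"],manip.sense()["force"].round(1)); print(manip.sign_off())
```

```text
small 0
big 0
23.6 [ 0.   1.5 -0.5]
the job is handed in; nothing more can be done
None
```

The job is handed in at 23.6 s of the allowed 69 s. The knob is on the grey tap and turned to its stop, and the rod is back in its holder. I hooked the knob out of the gap with the rod's loop; the fingers did not touch it until it stood on the open counter.

**Last checks**
- **Knob home:** when I pressed it down it met firm resistance and would go no lower. Its top measured 63.6 mm above the counter (64 mm expected), centred on the tap to within about 1 mm.
- **Turned to the stop:** the resisting torque rose from about 0.05 to 0.59 N m. The bar ended at about 1.47 rad from the tap's axis. That fits the stop at 1.25 rad plus 0.18 rad of play, within measuring error.
- **Bowls and rod:** pixel comparison shows no change at either bowl, and the rod lies in both forks.
- **Contact at hand-in:** the gripper was open and clear of everything, with about 1.5 N on the force sensor.

**Checks that disagreed**
- The depth check put the small bowl 13 mm away from its first position. The before-and-after pixels there are identical, so I took this as depth noise.
- The bar slipped roughly 8° in the fingers once the stop was reached.
- Pressing the knob home briefly gave 41 N at the wrist. The knob was held in the fingertips at the time; the gripper body was not pressing on anything.

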